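# Blank off an inlet stub for a leak test

## Task

Blank off the cylinder head's inlet for its leak test: slide the blanking cap over the barbed stub until its open rim is fully home against the flange, then turn its worm-drive clamp screw clockwise until the band is snug. After that, slide the steel catch on the tester fully aside and press the button it uncovered to start the test. Leave the cap clamped and the catch open, and do not disturb the other things on the bench.

Things in the scene. Friction and masses are not known exactly. Their poses are not given: they have to be found in the camera images.
- stub_seat (a point): Centre of the flange face of the fixed aluminium cylinder head, where the barbed stub begins. The stub is level, its axis 100 mm above the table, 57 mm in diameter over its barbs, 45 mm long, and points along this point's -x axis (roughly towards the robot); z is up. The flange is 72 mm across.
- head: The cylinder head on its stand, fixed; origin on the table under stub_seat, same axes. The head starts 25 mm behind the flange face, is 120 mm wide and reaches 130 mm above the table. Under the stub the stand has a flat rest, 60 mm wide, its top 60.5 mm above the table, reaching 105 mm out from the flange face (-x): the fitted cap stands on it, its bore axis then 1.5 mm below the stub's.
- cap: The loose blanking cap: a black plastic cup, 84 mm long and 70 mm across, with a steel worm-drive band, about 0.5 kg, on a flat foot 46 mm wide. Origin on its underside, below the bore axis; x to the open end, y to the side of the screw, z up. The bore, 62 mm in diameter and 48 mm deep, goes on the stub with 2.5 mm to spare all round. The screw housing reaches out to y = 71 mm.
- cap_lug (a point): Centre of the black grip lug on top of the cap, axes as for the cap: 39 mm behind (-x) its origin and 92 mm above its underside. The lug is a plate 26 mm along x and 14 mm along y (grip it across y), upright, its top 20 mm above this point, its free part reaching 20 mm below it. The open rim is 67 mm ahead (+x), the bore axis 54 mm below.
- cap_rim (a point): Centre of the cap's open rim, on the bore axis, 28 mm ahead (+x) of the cap's origin and 38 mm above its underside, axes as for the cap. Fully home it lies at the flange face (stub_seat), with its x axis along stub_seat's x axis.
- cap_wing (a point): Centre of the upright steel thumb wing on the clamp screw: 55 mm ahead (+x), 60 mm to the +y side and 6 mm above the lug point. The wing is 40 mm along this point's x, 10 mm along its y (grip it across y), 32 mm tall; it turns about the vertical through this point. The top of the cap's band lies 24 mm below this point.
- cap_screw (a joint): Clamp screw angle: 0 slack (wing parallel to the cap's axis), grows clockwise seen from above, stop at 1.4 rad. It takes 0.05 to 0.1 N m and stays where it is left. 1 rad drives the clamping shoe 6 mm into the bore, so the cap goes on only with the screw slack (below 0.2). On the stub the band is snug only near the end, from about 1.2 rad on; turning on to the stop is best.
- cap_shoe (a joint): How far (m) the sprung clamping shoe inside the band is pushed back by the stub: 0 while loose, over 0.0012 when the band is snug, 0.002 to 0.003 at the screw's stop.
- catch_tab (a point): Centre of the upright steel tab of the sliding safety catch on the tester. The tab is 30 mm along x, 10 mm along y, 42 mm tall; this point is 98 mm above the table. The catch's flat plate (80 x 60 x 4 mm) has its top 22 mm below this point. The catch slides along this point's +y to open.
- catch (a joint): How far (m) the catch is slid open along +y: 0 shut over the button, 0.065 fully open. About 2 N of friction; it stays where it is left.
- start_button_top (a point): Top centre of the round black push button on the fixed grey tester box (150 x 190 x 50 mm), 34 mm in diameter, 68 mm above the table, between two rails 62 mm apart (along x) whose tops are 71 mm above the table. Axes as for catch_tab. The shut catch covers it: the tab's centre is then 20 mm along +y from the button's centre.
- start_button (a joint): Travel (m) of the button: 0 out, 0.006 fully pressed, which takes about 5 N; springs back.
- pulley: Bystander: bare aluminium belt pulley, 90 mm across, 42 mm tall, standing on its face; origin at the centre of its underside.
- roller: Bystander: painted turned roller with a small pin on top, 68 mm across, 80 mm tall; origin at the centre of its underside.
- spray_can: Bystander: bare metal spray can, 60 mm across, 170 mm tall; origin at the centre of its underside.
- wrench: Bystander: steel wrench lying flat, 180 mm long; origin at its middle, on the table.
- screwdriver: Bystander: screwdriver lying flat, 200 mm long; origin at its middle, on the table.
- bearing: Bystander: steel bearing ring lying flat, 72 mm across, 22 mm tall; origin at the centre of its underside.
- bar_stock: Bystander: short upright piece of dark round bar, 44 mm across, 60 mm tall; origin at the centre of its underside.
Things that resemble listed ones, but are neither listed nor needed, are in the scene too. What is shaped like the cap but pink or white is not meant.

How it is judged:
By the outcome, as a careful person would: the job done as asked, in the order asked, and still so for the second after the job is handed in, with the robot touching nothing.
It also fails if it takes over 72 s, if anything falls off the work surface, if the arm or the gripper's body presses on something with over 40 N, if the wrist force passes 120 N, or if a joint passes its speed limit or range.

## Robot

A 6-joint arm with a two-finger parallel gripper is mounted at the origin on the work surface. World frame = base frame: x ahead of the robot, y to its left, z up, the work surface at z = 0. Lengths are in m, angles in rad, forces in N, time in s.
With the tool pointing down it reaches from about 0.35 to 0.975 m from the base axis. Payload 4.9 kg.
Tool frame: the origin (TCP) lies on the centre line of the jaws, within the pads' length; the fingertips stand 8 mm ahead of it and the grasp point (between the pads) lies 11 mm behind it; z points along the fingers, y is the direction in which the jaws open and shut (so a half turn about z gives the same grasp; the last joint's range is limited). The gripper opens to 85 mm and grips with 20 to 120 N. Pads are 22 mm wide; open, the fingers measure 114 mm over their backs; the gripper's body (76 mm by 85 mm) begins 54 mm behind the grasp point. The pads swing forward as they close: fully open they stand 13 mm farther back than shut.
Start: joints at [1.123, 0.053, 1.613, -0, 1.476, -0.119], TCP at [0.202, 0.592, 0.201] pointing down, gripper open.
Joint ranges: [-3.01, 3.01], [-1.01, 2.22], [0.06, 2.58], [-1.02, 4.17], [0.09, 2.62], [-3.14, 3.14]. Speed limits (rad/s): [2.57, 2.57, 3.14, 3.14, 3.14, 3.14].

## Interface

Orientations are given as a rotation vector (axis times angle).
In Python, from station import get_obs, get_image, calibration, finish_job gives the robot as it stands. The module is installed in compiled form; this text tells all that it offers.
- The arm moves only by the shell command python3 -m jog 'ROWS' [FORCE]. ROWS is JSON, a list of rows, each a list of 7 numbers: the shift along the tool's x, y, z in cm, then the turn, a rotation vector about the tool's x, y, z in rad, then the closure in counts, from 0 (fully open) to 255 (shut). In form: [[dx, dy, dz, ax, ay, az, jaw], ...]. A call has 1 to 8 rows; each row is the pose to reach, as a shift and turn from the pose measured when the call began, along the tool's axes at that moment; what a row does not reach only later rows make up. A row lasts 1/12 s, in which the tool goes at most 41.7 mm and 7.16 degrees, less where a joint would pass 70% of its speed; a pose out of reach is approached as far as the arm can. A call with a gripper value outside its range is refused whole. The fingers move at their own pace and stop on an object; FORCE is the grip in N (left out, the last holds). Time passes only in rows, so rows that repeat a pose let the fingers close. It gives the time, the measured TCP pose, the force and the opening at its end, in the units of the state.
- get_obs(): the state, without advancing time (a new reading comes with each control period).
- get_image(name): name is "scene" or "side" or "wrist"; returns the picture (420x560x3 uint8, red, green, blue); there is no depth.
- calibration(name): a dict with "vfov" (degrees; the focal length in pixels is half the picture's height over the tangent of half this angle, whatever the lens; pixels are square), "cx", "cy" (the principal point, pixels), "R" (3x3) and "t" (3): a world point X has camera coordinates R X + t. Camera axes: x right, y down, z forward; pixel columns grow to the right and rows downward; lengths in m; the calibration is good to about 2 mm. The wrist camera is an equidistant fisheye: a pixel r from the principal point sees the ray r / f radians off the axis. A picture is of the moment at which its call begins: read the wrist's pose just before it. calibration takes no time and is no camera call; for the wrist camera it gives the pose at the moment of the call.
- finish_job(): hands the job in, once; it reports no verdict.
The state is a dict: "t": time; "q": joint angles; "dq": joint speeds; "effort": joint torques, N m; "tool_pos": TCP position; "tool_rot": TCP orientation; "contact_force": force on the tool from outside, world axes, zero at the start; "wrist_torque": the same for the moment, N m; "opening": finger opening in m.
Only numpy, scipy, OpenCV 4.12 (cv2) and the standard library are available. Lean on these libraries where they do the work, as an engineer would, in place of code of your own. Each camera call takes 0.05 s, during which the arm holds its last target. There are 200 camera calls.

## Working session

There is one attempt and no reset: what is moved stays moved. The work goes in short steps, Python scripts to look and compute and a shell command to move; the robot and the scene stay as the last step left them, time stands still between calls to the robot, and variables do not carry over. Pictures are saved under pics/ and viewed, about 8 in all and at most 12, crops included, and the job is handed in when it is done.

```bash
mkdir -p pics; ls
cat > h.py <<'E'
import numpy as np, cv2
from station import *
from scipy.spatial.transform import Rotation as Rn
def ray(name,u,v,c=None):
    c=c or calibration(name); R=np.array(c['R']);t=np.array(c['t'])
    f=210/np.tan(np.radians(c['vfov'])/2); x=(u-c['cx']);y=(v-c['cy'])
    if name=='wrist':
        r=np.hypot(x,y);th=r/f; d=np.array([x/r*np.sin(th),y/r*np.sin(th),np.cos(th)]) if r>0 else np.array([0,0,1.])
    else: d=np.array([x/f,y/f,1])
    return -R.T@t, R.T@d/np.linalg.norm(d)
def atz(name,u,v,z,c=None):
    o,d=ray(name,u,v,c); return o+d*(z-o[2])/d[2]
def tri(*rays):
    A=np.zeros((3,3));b=np.zeros(3)
    for o,d in rays:
        P=np.eye(3)-np.outer(d,d);A+=P;b+=P@o
    X=np.linalg.solve(A,b); return X,[float(np.linalg.norm((np.eye(3)-np.outer(d,d))@(X-o))) for o,d in rays]
def proj(name,X,c=None):
    c=c or calibration(name);p=np.array(c['R'])@X+np.array(c['t']);f=210/np.tan(np.radians(c['vfov'])/2)
    if name=='wrist':
        r=np.hypot(p[0],p[1]);th=np.arctan2(r,p[2]);return c['cx']+f*th*p[0]/r,c['cy']+f*th*p[1]/r
    return c['cx']+f*p[0]/p[2],c['cy']+f*p[1]/p[2]
def go(X,yaw_y):
    """rows values to bring TCP to X (world, m) tool down with jaw axis y at yaw (rad)"""
    o=get_obs();R=Rn.from_rotvec(o['tool_rot']).as_matrix();p=np.array(o['tool_pos'])
    best=None
    for k in (0,np.pi):
        a=yaw_y+k; y=np.array([np.cos(a),np.sin(a),0]);z=np.array([0,0,-1.]);x=np.cross(y,z)
        rv=Rn.from_matrix(R.T@np.c_[x,y,z]).as_rotvec()
        if best is None or np.linalg.norm(rv)<np.linalg.norm(best):best=rv
    return np.round((R.T@(np.array(X)-p))*100,2),np.round(best,3)
def snap(name,f,crop=None,scale=1):
    im=get_image(name)[...,::-1]; cv2.imwrite('pics/raw_'+f,im)
    if crop: a,b,c,d=crop; im=im[b:d,a:c]
    cv2.imwrite('pics/'+f,cv2.resize(im,None,fx=scale,fy=scale,interpolation=cv2.INTER_CUBIC))
E
python3 - <<'E'
from h import *
print({k:v for k,v in get_obs().items()})
for n in('scene','side','wrist'):
    c=calibration(n);print(n,c['vfov'],c['cx'],c['cy'],(-np.array(c['R']).T@c['t']).round(3),np.array(c['R']).round(2).tolist())
snap('scene','s1.png',scale=1.42);snap('side','d1.png',scale=1.42)
E
```

```text
pics
{'t': 0.0, 'q': array([ 1.12300252e+00,  5.33565903e-02,  1.61429752e+00, -8.89956603e-06,
        1.47603226e+00, -1.18979113e-01]), 'dq': array([ 0.00024442, -0.0016297 , -0.00049317, -0.00081802,  0.00209988,
       -0.0010078 ]), 'effort': array([ 9.26625289e-04, -3.93686736e+01, -3.70174813e+01, -1.64281810e-04,
        7.15271453e-03,  1.57699799e-05]), 'tool_pos': array([0.20151173, 0.59088658, 0.19956117]), 'tool_rot': array([-0.51408124, -3.09865944,  0.00316095]), 'contact_force': array([0.85987106, 0.20968228, 0.18810226]), 'wrist_torque': array([ 0.01067988, -0.00280778,  0.00580633]), 'opening': 0.08525100690545147}
scene 56.44996269165935 280.66633364653654 207.6864510918084 [ 1.253 -0.352  0.888] [[0.44, 0.9, 0.0], [0.63, -0.3, -0.72], [-0.64, 0.32, -0.7]]
side 56.505913032129854 286.0340723393066 214.6628651356129 [ 0.173 -0.659  0.619] [[0.89, -0.46, 0.02], [-0.24, -0.51, -0.83], [0.39, 0.73, -0.56]]
wrist 65.70646984690485 281.2022567102428 212.3720379475684 [0.124 0.619 0.372] [[0.32, 0.95, -0.0], [0.9, -0.3, 0.32], [0.3, -0.11, -0.95]]
```

View pics/s1.png

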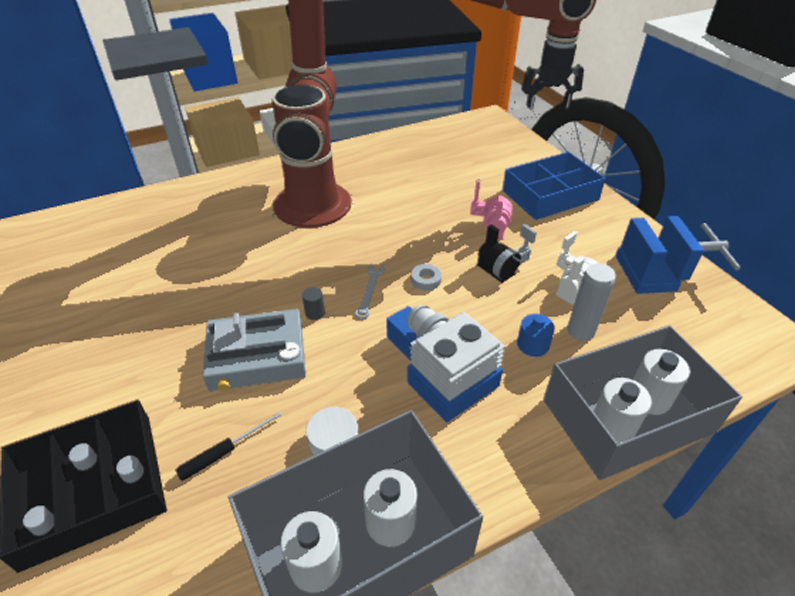

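View pics/d1.png

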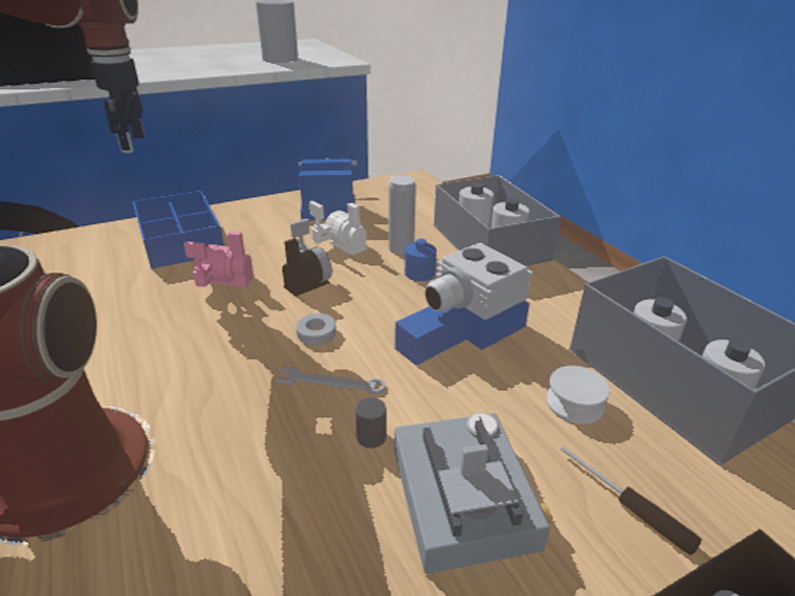

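The scene view shows the black cap at (498,255), with a pink lookalike at (490,210) and a white one at (580,265). In the side view they are at (305,270) black, (222,262) pink and (335,228) white. The task asks for the black one. The head is at (450,350) scene and (465,290) side. The tester is at (255,345) scene and (470,490) side. Next come close crops for measuring.

```bash
cat >> h.py <<'E'
def cells(fn,specs,W=400,H=300,cols=2):
    out=[]
    for f,x0,y0,s in specs:
        im=cv2.imread(f);c=im[y0:y0+int(H/s)+1,x0:x0+int(W/s)+1]
        c=cv2.resize(c,None,fx=s,fy=s,interpolation=cv2.INTER_CUBIC)[:H,:W]
        c=cv2.copyMakeBorder(c,0,H-c.shape[0],0,W-c.shape[1],cv2.BORDER_CONSTANT)
        for u in range((x0//10+1)*10,x0+int(W/s)+1,10):
            X=int((u-x0+.5)*s);cv2.line(c,(X,0),(X,5),(0,255,255),1);cv2.putText(c,str(u),(X-9,15),0,.33,(0,255,255),1)
        for v in range((y0//10+1)*10,y0+int(H/s)+1,10):
            Y=int((v-y0+.5)*s);cv2.line(c,(0,Y),(5,Y),(0,255,255),1);cv2.putText(c,str(v),(7,Y+4),0,.33,(0,255,255),1)
        out.append(c)
    rows=[np.hstack(out[i:i+cols]) for i in range(0,len(out),cols)]
    cv2.imwrite(fn,np.vstack(rows))
E
python3 - <<'E'
from h import *
S,D='pics/raw_s1.png','pics/raw_d1.png'
cells('pics/c1.png',[(S,325,152,6),(D,190,152,6),(S,268,208,4.5),(D,292,165,4.5)])
cells('pics/c2.png',[(S,140,212,5),(D,275,287,3.5)],H=420)
E
```

```text
(no output)
```

View pics/c1.png

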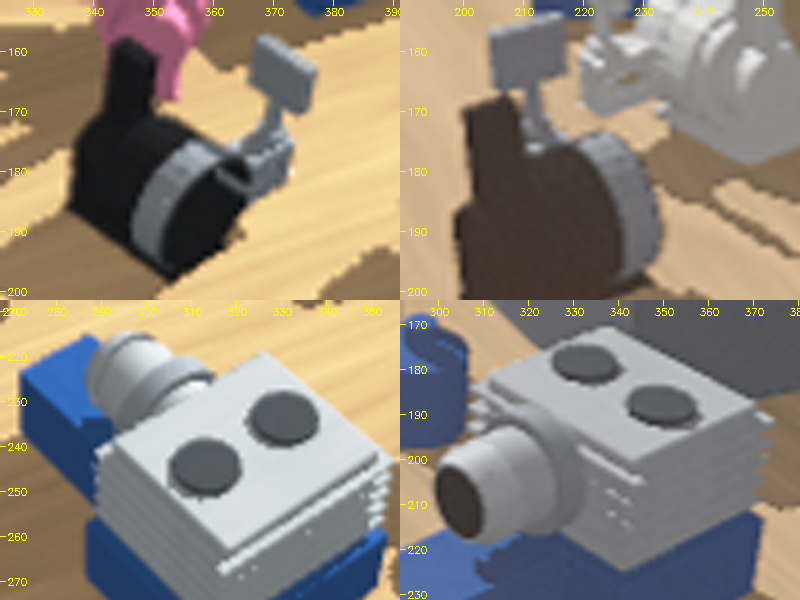

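View pics/c2.png

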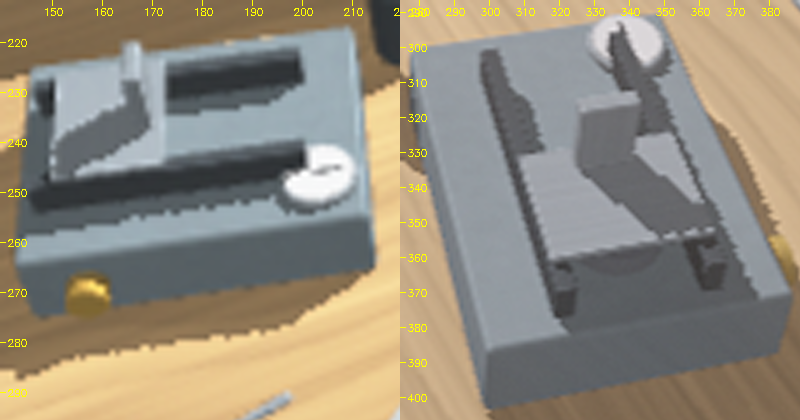

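The crops show the black cap clearly, with its lug top near scene (347,159.5) and side (205,168.5), and its wing near scene (371,164) and side (211,160). The stub end is at side (305,209). The tester's catch tab top is at scene (166,220) and side (334,314). Now I fit the poses.

```bash
cat > fit.py <<'E'
from h import *
from scipy.optimize import least_squares
C={n:calibration(n) for n in('scene','side')}
def px(n,cell,s,x0,y0): return (x0+cell[0]/s-.5,y0+cell[1]/s-.5)
def fit(obs,p0,extra=None):
    def T(p,P): 
        c,s=np.cos(p[2]),np.sin(p[2]);P=[p[3] if q=='b' else (p[4] if q=='e' else q) for q in P]
        return np.array([p[0]+c*P[0]-s*P[1],p[1]+s*P[0]+c*P[1],P[2]])
    f=lambda p:np.concatenate([np.array(proj(n,T(p,P),C[n]))-uv for n,P,uv in obs])
    r=least_squares(f,p0,loss='soft_l1');print(r.x.round(4));print(f(r.x).reshape(-1,2).round(1).tolist());return r.x
S1=lambda a,b:px('scene',(a,b),6,325,152);D1=lambda a,b:px('side',(a,b),6,190,152)
S2=lambda a,b:px('scene',(a,b),4.5,268,208);D2=lambda a,b:px('side',(a,b),4.5,292,165)
S3=lambda a,b:px('scene',(a,b),5,140,212);D3=lambda a,b:px('side',(a,b),3.5,275,287)
print('lug',tri(ray('scene',*S1(136,48)),ray('side',*D1(91,102))),'wing',tri(ray('scene',*S1(281,75)),ray('side',*D1(127,53))))
print('tab',tri(ray('scene',*S3(133,44)),ray('side',*D3(207,97))))
print('cap');L=tri(ray('scene',*S1(136,48)),ray('side',*D1(91,102)))[0]
fit([('scene',(-.039,0,.112),S1(136,48)),('side',(-.039,0,.112),D1(91,102)),('scene',(.016,.06,.098),S1(281,75)),('side',(.016,.06,.098),D1(127,53))],[L[0],L[1],0])
print('head')
fit([('side',(-.045,0,.1),D2(61,200)),('scene',(-.105,.03,.0605),S2(82,33)),('scene',(-.105,-.03,.0605),S2(20,75)),
('scene',(.025,.06,.13),S2(262,52)),('scene',(.025,-.06,.13),S2(116,147)),('scene',('b',-.06,.13),S2(228,248)),('scene',('b',.06,.13),S2(390,155)),
('side',(.025,.06,.13),D2(88,90)),('side',(.025,-.06,.13),D2(235,162)),('side',('b',-.06,.13),D2(358,105)),('side',('b',.06,.13),D2(210,27))],[.7,.1,0,.12])
print('tester')
for a in [(35,70),(350,30),(365,213),(18,262)]: print(atz('scene',*S3(*a),.05).round(4))
for a in [(12,55),(88,348),(390,290)]: print(atz('side',*D3(*a),.05).round(4))
E
python3 fit.py
```

```text
lug (array([0.42791774, 0.29723828, 0.11302064]), [0.000977801705779782, 0.000977801705779877]) wing (array([0.46728485, 0.36777281, 0.09816322]), [0.0010485188020967929, 0.0010485188020968315])
tab (array([ 0.45503774, -0.30569685,  0.12273369]), [0.001834901788750558, 0.0018349017887505765])
cap
[0.4655 0.3065 0.2304]
[[0.1, -0.1], [0.0, 0.6], [0.3, -0.3], [0.1, 0.2]]
head
[0.6319 0.0235 0.211  0.1242]
[[0.6, 0.8], [1.6, -0.4], [-0.6, -0.7], [0.8, -0.8], [-1.0, -1.3], [0.1, 0.4], [-1.2, -1.9], [-0.1, -3.9], [1.4, -0.3], [1.4, -0.5], [-0.2, -0.9]]
tester
[ 0.3734 -0.3565  0.05  ]
[ 0.423  -0.1798  0.05  ]
[ 0.5606 -0.2178  0.05  ]
[ 0.5112 -0.3956  0.05  ]
[ 0.4156 -0.1823  0.05  ]
[ 0.3675 -0.3558  0.05  ]
[ 0.5091 -0.394   0.05  ]
```

```bash
python3 -c "
from h import *
print(go([.4275,.2976,.22],.23+np.pi/2)); o=get_obs(); print(Rn.from_rotvec(o['tool_rot']).as_matrix().round(2))"
```

```text
(array([-30.86, -20.47,  -2.  ]), array([-0.002, -0.001, -0.559]))
[[-0.95  0.32 -0.  ]
 [ 0.32  0.95 -0.  ]
 [ 0.   -0.   -1.  ]]
```

```bash
python3 -m jog '[[-4,-2.6,-2,0,0,-0.08,0],[-8,-5.2,-2,0,0,-0.16,0],[-12,-8,-2,0,0,-0.24,0],[-16,-10.6,-2,0,0,-0.32,0],[-20,-13.3,-2,0,0,-0.4,0],[-24,-16,-2,0,0,-0.48,0],[-28,-18.6,-2,0,0,-0.56,0],[-30.9,-20.5,-2,0,0,-0.56,0]]'
python3 -m jog '[[0,0,0,0,0,0,0],[0,0,0,0,0,0,0]]'
python3 - <<'E'
from h import *
print(go([.4275,.2976,.22],.23+np.pi/2),get_obs()['q'].round(3))
import pickle
pickle.dump(calibration('wrist'),open('w1.pkl','wb'))
snap('wrist','w1.png'); cells('pics/w1g.png',[('pics/raw_w1.png',0,0,1.42)],W=795,H=596)
E
```

```text
t: 0.77
tool_pos: [0.4034, 0.3275, 0.2196]
tool_rot: [0.367, -3.119, 0.003]
contact_force: [0.8, 0.7, -0.3]
opening: 0.0853
t: 0.93
tool_pos: [0.4042, 0.3257, 0.219]
tool_rot: [0.36, -3.119, 0.003]
contact_force: [-0.1, 2.1, -0.3]
opening: 0.0852
(array([-1.63, -3.27, -0.1 ]), array([-0.002, -0.002, -0.   ])) [ 5.350e-01 -2.120e-01  1.832e+00 -1.000e-03  1.524e+00 -1.265e+00]
```

View pics/w1g.png

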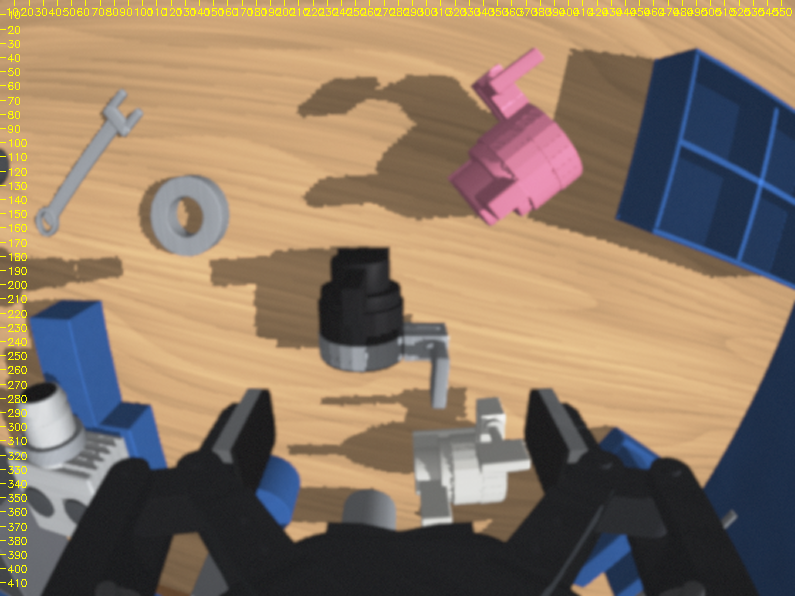

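The wrist view shows the black cap at (360,305) with its wing at (440,370), and the pink and white decoys apart from it. I want a closer crop of the lug and wing, and of the stub.

```bash
python3 -c "
from h import *
W='pics/raw_w1.png'
cells('pics/w1c.png',[(W,215,165,4.5),(W,10,195,4)],W=480,H=600) if 0 else cells('pics/w1c.png',[(W,218,168,3.9),(W,0,200,3.9)],W=400,H=520)"
```

```text
(no output)
```

View pics/w1c.png

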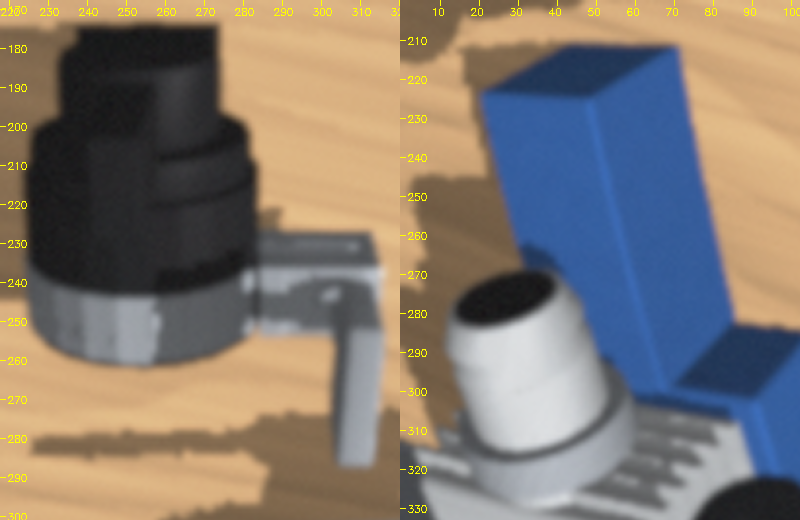

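```bash
cat > ov.py <<'E'
from h import *
import pickle
c=pickle.load(open('w1.pkl','rb'))
im=cv2.imread('pics/raw_w1.png');im=cv2.convertScaleAbs(im,alpha=1.6,beta=25)
def T(p,P):
    a,s=np.cos(p[2]),np.sin(p[2]);return np.array([p[0]+a*P[0]-s*P[1],p[1]+s*P[0]+a*P[1],P[2]])
cap=[.4655,.3065,.2304];head=[.6319,.0235,.211]
def box(x0,x1,y0,y1,z0,z1):
    P=[(x,y,z) for z in(z0,z1) for x,y in((x0,y0),(x1,y0),(x1,y1),(x0,y1))]
    return [(P[i],P[j]) for i,j in((0,1),(1,2),(2,3),(3,0),(4,5),(5,6),(6,7),(7,4),(0,4),(1,5),(2,6),(3,7))]
def circ(x,r,z): 
    a=np.linspace(0,2*np.pi,25);P=[(x,r*np.cos(t),z+r*np.sin(t)) for t in a];return list(zip(P[:-1],P[1:]))
M=[(cap,box(-.052,-.026,-.007,.007,.072,.112),(0,0,255)),(cap,box(-.004,.036,.055,.065,.082,.114),(0,255,0)),(cap,circ(.028,.035,.038),(255,255,0)),
(head,circ(-.045,.0285,.1),(0,0,255)),(head,circ(0,.036,.1),(0,255,0)),(head,box(-.105,-.02,-.03,.03,0,.0605),(0,255,255))]
def draw(sx,x0,y0,W=400,H=520):
    k=cv2.resize(im[y0:y0+int(H/sx)+1,x0:x0+int(W/sx)+1],None,fx=sx,fy=sx,interpolation=cv2.INTER_CUBIC)[:H,:W].copy()
    for p,E,col in M:
        for a,b in E:
            q=[tuple(int((u-o+.5)*sx) for u,o in zip(proj('wrist',T(p,z),c),(x0,y0))) for z in(a,b)];cv2.line(k,q[0],q[1],col,1)
    return cv2.copyMakeBorder(k,0,H-k.shape[0],0,W-k.shape[1],cv2.BORDER_CONSTANT)
cv2.imwrite('pics/ov.png',np.hstack([draw(3.9,218,168),draw(3.9,0,200)]))
E
python3 ov.py
```

```text
(no output)
```

View pics/ov.png

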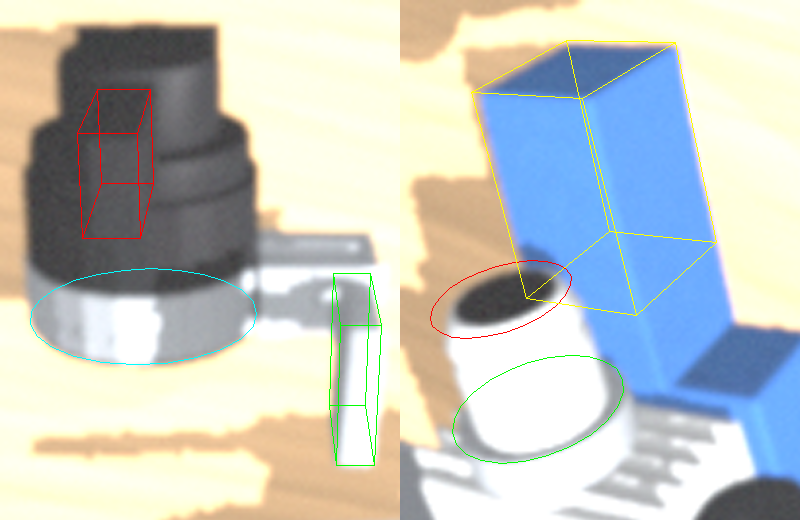

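The model overlay agrees with the cap within about 1 mm, but the head shows an offset of a few mm at the picture's edge. I'll hover over the stub and refine its position before grasping.

```bash
python3 -c "
from h import *
print(go([.564,.009,.235],.211+np.pi/2))"
```

```text
(array([ -8.32, -34.63,  -1.57]), array([-0.001, -0.002,  0.021]))
```

```bash
python3 -m jog '[[-1,-4,-1.6,0,0,0.02,0],[-2,-8,-1.6,0,0,0.02,0],[-3,-12,-1.6,0,0,0.02,0],[-4,-16,-1.6,0,0,0.02,0],[-5,-20,-1.6,0,0,0.02,0],[-6,-24,-1.6,0,0,0.02,0],[-7,-28,-1.6,0,0,0.02,0],[-8.3,-32,-1.6,0,0,0.02,0]]'
python3 -m jog '[[0,-1,0,0,0,0,0],[0,-2.6,0,0,0,0,0],[0,-2.6,0,0,0,0,0],[0,-2.6,0,0,0,0,0]]'
python3 - <<'E'
from h import *
import pickle
pickle.dump(calibration('wrist'),open('w2.pkl','wb'))
snap('wrist','w2.png'); cells('pics/w2g.png',[('pics/raw_w2.png',180,120,4.4)],W=795,H=596)
E
```

```text
t: 1.65
tool_pos: [0.5578, 0.0351, 0.2352]
tool_rot: [0.336, -3.121, 0.002]
contact_force: [0.1, 0.4, 0.7]
opening: 0.0853
t: 1.98
tool_pos: [0.5631, 0.0111, 0.2347]
tool_rot: [0.337, -3.12, 0.0]
contact_force: [-0.0, 1.2, 0.8]
opening: 0.0854
```

View pics/w2g.png

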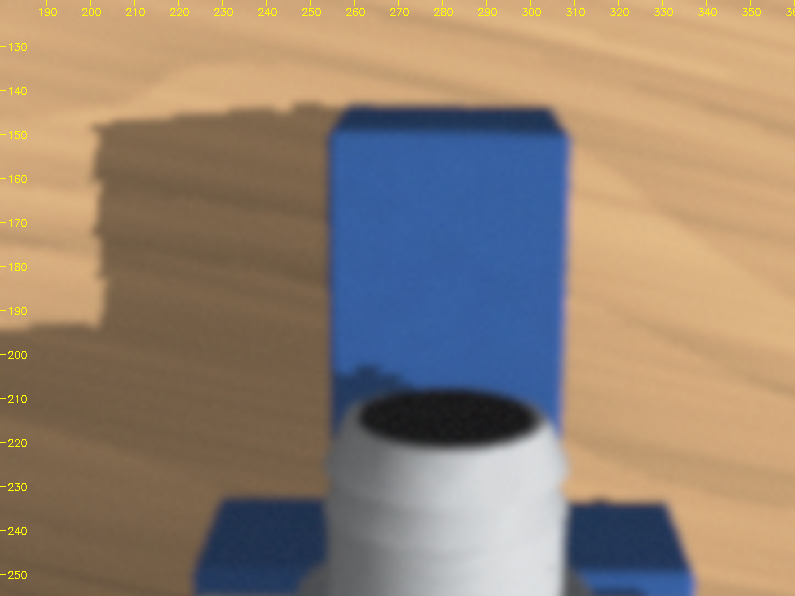

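The picture shows the rest's end corners at about (254.7,149.5) and (308.4,149.5), and the stub's mouth centred at about (281.5,214.5). I refit the head with these.

Run:
```python
from h import *
import pickle
c=pickle.load(open('w2.pkl','rb'))
A=atz('wrist',254.7,149.5,.0605,c);B=atz('wrist',308.4,149.5,.0605,c);m=atz('wrist',281.5,214.5,.1,c)
print(A,B,np.linalg.norm(A-B),m)
d=B-A;print('yaw from edge',np.arctan2(d[1],d[0])-np.pi/2)
mid=(A+B)/2; e=m-mid; print('axis mid->mouth (should be 60mm along x)',np.linalg.norm(e[:2]),np.arctan2(e[1],e[0]))
L=[atz('wrist',u,v,.0605,c) for u,v in((254.7,190),(254.9,200))];print('left edge yaw',np.arctan2(*(L[1]-A)[[1,0]]))
R=atz('wrist',307.0,200,.0605,c);print('right edge yaw',np.arctan2(*(R-B)[[1,0]]))
# other cameras on mouth
print('side mouth',atz('side',305.1,208.9,.1), 'tri',tri(ray('side',305.1,208.9),ray('wrist',281.5,214.5,c)))
```

```text
[ 0.53478881 -0.02405721  0.0605    ] [0.52247341 0.03222286 0.0605    ] 0.05761176002329318 [0.58736755 0.01685588 0.1       ]
yaw from edge 0.2154278058146606
axis mid->mouth (should be 60mm along x) 0.06010923839845005 0.21412998868880184
left edge yaw 0.19915085592782572
right edge yaw 0.20815430818049374
side mouth [0.58834962 0.01785097 0.1       ] tri (array([0.58734385, 0.01670397, 0.10087515]), [0.0002729015597169836, 0.0002729015597169801])
```

The mouth agrees across the cameras within 1 mm, at (.5874,.0168), and the head yaw is 0.211. Now I go back to grasp the lug.

```bash
python3 -c "
from h import *
print(go([.4275,.2976,.20],.23+np.pi/2))"
```

```text
(array([ 7.09, 30.85,  3.52]), array([ 0.   , -0.003, -0.014]))
```

```bash
python3 -m jog '[[0.9,4,0,0,0,0,0],[1.8,8,0,0,0,0,0],[2.7,12,0,0,0,0,0],[3.6,16,0,0,0,0,0],[4.5,20,1,0,0,0,0],[5.4,24,2,0,0,-0.01,0],[6.3,28,3,0,0,-0.01,0],[7.1,30.8,3.5,0,0,-0.015,0]]'
python3 -m jog '[[0,0,0,0,0,0,0],[0,0,0,0,0,0,0],[0,0,0,0,0,0,0]]'
python3 -c "
from h import *
print(go([.4275,.2976,.081],.23+np.pi/2))"
```

```text
t: 2.7
tool_pos: [0.4241, 0.3007, 0.1991]
tool_rot: [0.368, -3.116, -0.001]
contact_force: [-0.1, -0.9, -0.8]
opening: 0.0855
t: 2.95
tool_pos: [0.4234, 0.3014, 0.1994]
tool_rot: [0.372, -3.116, -0.001]
contact_force: [0.1, -1.4, -0.0]
opening: 0.0858
(array([-0.35, -0.47, 11.83]), array([ 0.001, -0.004,  0.008]))
```

```bash
python3 -m jog '[[-0.35,-0.47,2,0,0,0.008,0],[-0.35,-0.47,4,0,0,0.008,0],[-0.35,-0.47,5.5,0,0,0.008,0],[-0.35,-0.47,5.5,0,0,0.008,0],[-0.35,-0.47,5.5,0,0,0.008,0]]'
python3 -c "
from h import *
print(go([.4275,.2976,.081],.23+np.pi/2))"
```

```text
t: 3.37
tool_pos: [0.4279, 0.2966, 0.1441]
tool_rot: [0.357, -3.116, 0.0]
contact_force: [0.4, 0.2, 1.2]
opening: 0.0854
(array([-0.01,  0.1 ,  6.31]), array([ 0.   , -0.005, -0.002]))
```

```bash
python3 -m jog '[[0,0.1,1.5,0,0,0,0],[0,0.1,3,0,0,0,0],[0,0.1,4.5,0,0,0,0],[0,0.1,5.6,0,0,0,0],[0,0.1,6.3,0,0,0,0],[0,0.1,6.3,0,0,0,0],[0,0.1,6.3,0,0,0,0]]'
python3 -m jog '[[0,0,0,0,0,0,80],[0,0,0,0,0,0,140],[0,0,0,0,0,0,200],[0,0,0,0,0,0,255],[0,0,0,0,0,0,255],[0,0,0,0,0,0,255],[0,0,0,0,0,0,255],[0,0,0,0,0,0,255]]' 100
python3 -m jog '[[0,0,0,0,0,0,255],[0,0,0,0,0,0,255]]'
```

```text
t: 3.95
tool_pos: [0.4279, 0.2976, 0.0817]
tool_rot: [0.356, -3.117, -0.0]
contact_force: [-0.2, -0.7, 0.2]
opening: 0.0851
t: 4.62
tool_pos: [0.4278, 0.2976, 0.0817]
tool_rot: [0.356, -3.117, -0.0]
contact_force: [-0.6, 0.2, 0.4]
opening: -0.0001
t: 4.78
tool_pos: [0.4278, 0.2976, 0.0817]
tool_rot: [0.356, -3.117, 0.0]
contact_force: [0.9, 1.5, -0.7]
opening: -0.0
```

Run:
```python
from h import *
for n in('scene','side','wrist'): snap(n,f'{n}3.png'); im=cv2.convertScaleAbs(cv2.imread(f'pics/raw_{n}3.png'),alpha=1.5,beta=15); cv2.imwrite(f'pics/b_{n}3.png',im)
cells('pics/m3.png',[('pics/b_scene3.png',315,130,5),('pics/b_side3.png',170,130,5),('pics/b_wrist3.png',180,150,3),('pics/b_wrist3.png',0,0,.71)])
```

```text
(no output)
```

View pics/m3.png

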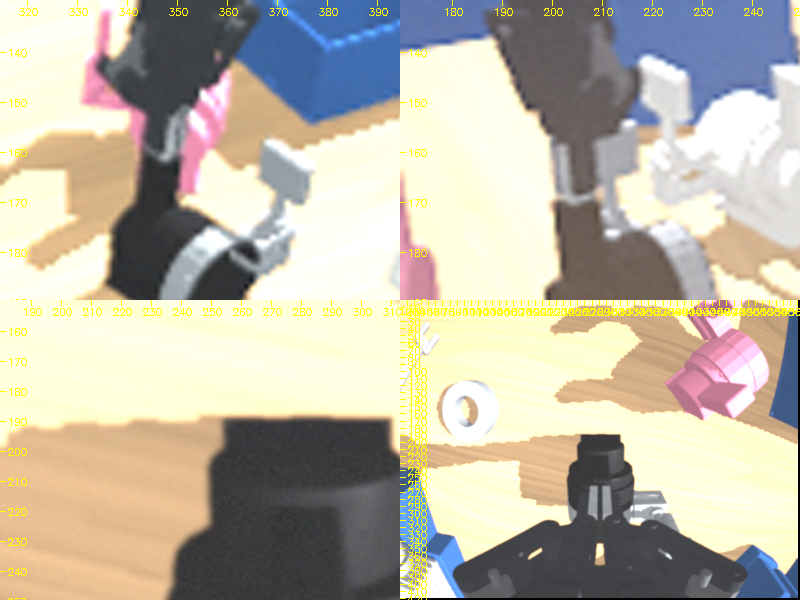

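Run:
```python
from h import *
for z in(.074,.0817,.0927,.112,.146):
    print(z,np.round(proj('scene',np.array([.4278,.2976,z])),1),np.round(proj('side',np.array([.4278,.2976,z])),1))
o=get_obs();print(o['tool_pos'],o['q'],o['opening'],o['effort'].round(2))
```

```text
0.074 [345.9 168.6] [206.1 181.1]
0.0817 [346.2 166.8] [205.9 178.7]
0.0927 [346.6 164.1] [205.5 175.2]
0.112 [347.3 159.4] [204.8 169.1]
0.146 [348.6 150.9] [203.6 157.9]
[0.42781433 0.2975642  0.08167742] [ 4.63976902e-01 -8.84548790e-02  1.95816009e+00  1.53493979e-03
  1.27594713e+00 -1.33497847e+00] 2.533968449457707e-05 [ 0.000e+00 -3.046e+01 -3.434e+01  0.000e+00  1.000e-02  0.000e+00]
```

```bash
python3 -m jog '[[0,0,-0.5,0,0,0,255],[0,0,-1,0,0,0,255],[0,0,-1.5,0,0,0,255],[0,0,-1.5,0,0,0,255],[0,0,-1.5,0,0,0,255],[0,0,-1.5,0,0,0,255]]'
python3 - <<'E'
from h import *
o=get_obs();print(o['contact_force'],o['wrist_torque'],o['effort'].round(2))
snap('scene','s4.png');snap('side','d4.png')
for n,a,b,(x0,y0,x1,y1) in(('scene','raw_scene3','raw_s4',(335,172,385,195)),('side','raw_side3','raw_d4',(190,185,240,205))):
    A=cv2.imread(f'pics/{a}.png').astype(int);B=cv2.imread(f'pics/{b}.png').astype(int);print(n,abs(A-B)[y0:y1,x0:x1].mean())
cells('pics/m4.png',[('pics/raw_s4.png',315,130,5),('pics/raw_d4.png',170,130,5)])
E
```

```text
t: 5.43
tool_pos: [0.4279, 0.2976, 0.0968]
tool_rot: [0.356, -3.117, -0.0]
contact_force: [-0.1, -0.1, 0.1]
opening: 0.0001
[-0.08622534 -0.12589114  0.11751522] [-0.00155173 -0.04543137  0.028954  ] [ -0.   -30.43 -35.11   0.     0.     0.  ]
scene 0.4
side 0.795
```

Run:
```python
from h import *
print(tri(ray('scene',347.5,161.5),ray('side',205.5,168.5)))
c=calibration('wrist')
for d in(.008,0,-.011,-.03,-.054): print(d,np.round(proj('wrist',np.array([.4279,.2976,.0968-d]),c),1))
```

```text
(array([0.43144878, 0.29757768, 0.10990958]), [0.0032648135904883606, 0.0032648135904884816])
0.008 [281.1 244.2]
0 [281.1 249.8]
-0.011 [281.  258.2]
-0.03 [281.  275.1]
-0.054 [281. 302.]
```

View pics/m4.png

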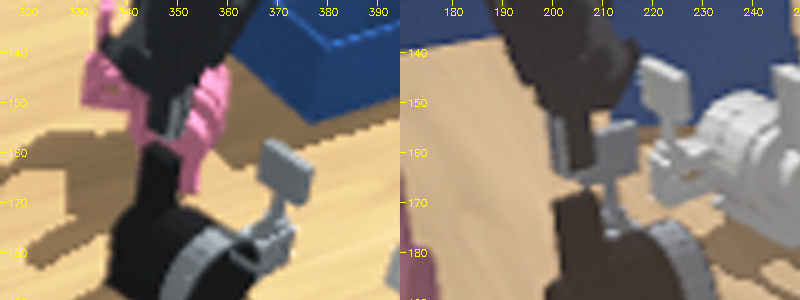

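The jaw shut on nothing. In both views the shut fingertips sit directly over the lug but about 12 mm above its top, near z ≈ 0.124 with the TCP at 0.097. So the real tips are about 28 mm behind the reported TCP, not 8 mm ahead of it as stated. I'll open, go about 48 mm lower while watching the force, and grip again.

```bash
python3 -m jog '[[0,0,0,0,0,0,0],[0,0,0,0,0,0,0],[0,0,0,0,0,0,0],[0,0,0,0,0,0,0],[0,0,0,0,0,0,0],[0,0,0,0,0,0,0],[0,0,0,0,0,0,0],[0,0,0,0,0,0,0]]'
python3 -m jog '[[0,0,0.7,0,0,0,0],[0,0,1.4,0,0,0,0],[0,0,2.1,0,0,0,0],[0,0,2.8,0,0,0,0],[0,0,2.8,0,0,0,0]]'
python3 -m jog '[[0,0,0.5,0,0,0,0],[0,0,1.0,0,0,0,0],[0,0,1.5,0,0,0,0],[0,0,1.9,0,0,0,0],[0,0,1.9,0,0,0,0]]'
python3 -m jog '[[0,0,0,0,0,0,80],[0,0,0,0,0,0,140],[0,0,0,0,0,0,200],[0,0,0,0,0,0,255],[0,0,0,0,0,0,255],[0,0,0,0,0,0,255],[0,0,0,0,0,0,255],[0,0,0,0,0,0,255]]' 100
```

```text
t: 6.2
tool_pos: [0.4277, 0.2975, 0.0965]
tool_rot: [0.356, -3.117, 0.0]
contact_force: [-0.9, -0.7, 0.5]
opening: 0.0851
t: 6.62
tool_pos: [0.426, 0.2967, 0.0658]
tool_rot: [0.356, -3.113, 0.003]
contact_force: [-0.1, 0.1, -0.4]
opening: 0.0853
t: 7.03
tool_pos: [0.4252, 0.2963, 0.0457]
tool_rot: [0.356, -3.111, 0.003]
contact_force: [1.0, -0.3, -0.0]
opening: 0.0856
t: 7.7
tool_pos: [0.4253, 0.2964, 0.046]
tool_rot: [0.356, -3.111, 0.003]
contact_force: [0.3, 0.8, 1.7]
opening: 0.0127
```

```bash
python3 -m jog '[[0,0,-1,0,0,0,255],[0,0,-2,0,0,0,255],[0,0,-3,0,0,0,255],[0,0,-4.5,0,0,0,255],[0,0,-6.5,0,0,0,255],[0,0,-8.5,0,0,0,255],[0,0,-10,0,0,0,255],[0,0,-10,0,0,0,255]]'
python3 - <<'E'
from h import *
o=get_obs();print(o['contact_force'],o['wrist_torque'],o['opening'])
print('roller',atz('scene',377,222,.08),'can top',atz('scene',422,190,.17))
R=Rn.from_rotvec([.356,-3.111,.003]).as_matrix();print('grasp tilt z',R[:,2],'yaw',np.arctan2(-R[1,0],-R[0,0]))
# cap in tool frame at grasp: lug world
p=np.array([.4253,.2964,.046]);lug=np.array([.4275,.2976,.092]);print('lug in tool',R.T@(lug-p))
head=.211;u=np.array([np.cos(head),np.sin(head),0]);mouth=np.array([.5874,.0168,.1])
off=lug-p; # world offset, rotate by dyaw
dy=head-.2304;off2=Rn.from_rotvec([0,0,dy]).apply(off)
for g in(-.045,0,.045):
    rim=mouth+u*g; L=rim-.067*u; L[2]=.092+.0625; print(g,L-off2, go(L-off2,head+np.pi/2))
E
```

```text
t: 8.37
tool_pos: [0.4288, 0.298, 0.1511]
tool_rot: [0.357, -3.119, -0.001]
contact_force: [0.5, 1.0, -3.9]
opening: 0.0131
[ 0.46854765  0.98584321 -3.9137887 ] [ 0.01947091 -0.00135611  0.06528562] 0.013134315847106379
roller [0.67975455 0.23857301 0.08      ] can top [0.6977246  0.35834035 0.17      ]
grasp tilt z [-0.01000372 -0.00307334 -0.99994524] yaw 0.22787027701035792
lug in tool [-0.00193387  0.00063821 -0.04602318]
-0.045 [ 0.47566108 -0.00781413  0.1085    ] (array([  2.33, -30.85,   4.23]), array([ 0.001, -0.002,  0.017]))
0 [0.51966306 0.00161057 0.1085    ] (array([ -2.17, -30.93,   4.22]), array([ 0.001, -0.002,  0.017]))
0.045 [0.56366505 0.01103527 0.1085    ] (array([ -6.67, -31.  ,   4.21]), array([ 0.001, -0.002,  0.017]))
```

```bash
python3 -m jog '[[0.5,-3,0,0,0,0,255],[1,-6.5,0,0,0,0,255],[1.5,-10,0,0,0,0.01,255],[2,-14,0,0,0,0.017,255],[2.3,-18,0,0,0,0.017,255],[2.3,-22,0,0,0,0.017,255],[2.3,-26,0,0,0,0.017,255],[2.3,-29,0,0,0,0.017,255]]'
python3 -m jog '[[0,-1.5,0,0,0,0,255],[0,-1.8,0,0,0,0,255],[0,-1.8,1,0,0,0,255],[0,-1.8,2,0,0,0,255],[0,-1.8,2.8,0,0,0,255],[0,-1.8,2.8,0,0,0,255],[0,-1.8,2.8,0,0,0,255]]'
python3 - <<'E'
from h import *
print(go([.4757,-.0078,.1085],.211+np.pi/2),get_obs()['contact_force'],get_obs()['wrist_torque'])
snap('side','d5.png');snap('wrist','w5.png');snap('scene','s5.png')
for a in('d5','w5','s5'): cv2.imwrite(f'pics/b_{a}.png',cv2.convertScaleAbs(cv2.imread(f'pics/raw_{a}.png'),alpha=1.4,beta=15))
cells('pics/m5.png',[('pics/b_d5.png',240,140,4),('pics/b_s5.png',230,165,4),('pics/b_w5.png',190,130,2.6),('pics/b_d5.png',255,180,6)])
E
```

```text
t: 9.03
tool_pos: [0.4714, 0.0073, 0.1502]
tool_rot: [0.328, -3.122, 0.001]
contact_force: [0.3, 0.2, -3.6]
opening: 0.0129
t: 9.62
tool_pos: [0.4739, -0.0091, 0.1205]
tool_rot: [0.33, -3.119, -0.001]
contact_force: [-0.3, -0.7, -4.3]
opening: 0.0126
(array([-0.21,  0.09,  1.2 ]), array([ 0.001, -0.006, -0.   ])) [-0.33028801 -0.71744768 -4.29302757] [-0.04972565  0.09699576  0.02481177]
```

View pics/m5.png

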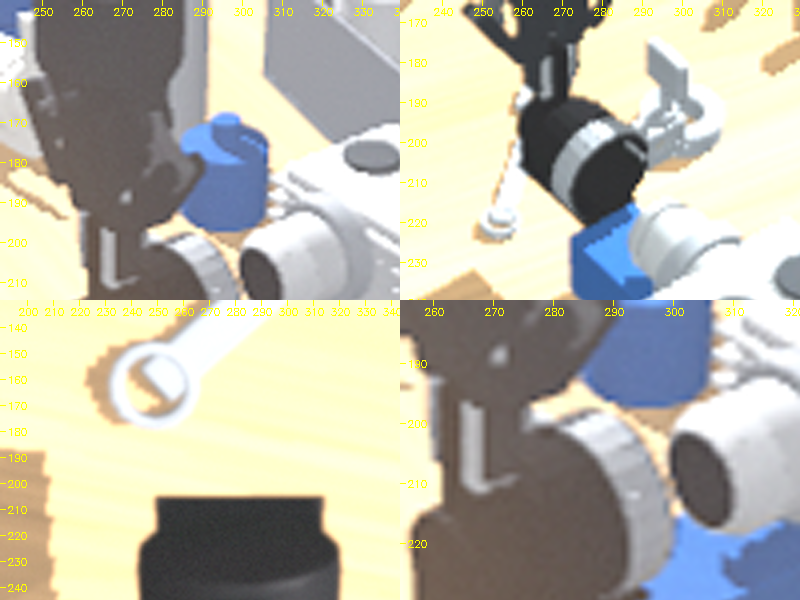

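The cap is held level and lined up ahead of the stub. Its rim is centred near scene (281.8,209), and its right edge is near side (299.8,215). I check this against the prediction before inserting.

Run:
```python
from h import *
h=.211;u=np.array([np.cos(h),np.sin(h),0]);w=np.array([-u[1],u[0],0]);tcp=np.array(get_obs()['tool_pos'])
off=np.array([.0022,.0012,.046]);off=Rn.from_rotvec([0,0,h-.2304]).apply(off)
lug=tcp+off;rim=lug+.067*u-[0,0,.054];print('rim pred',rim)
m=np.array([.5874,.0168,.1]);e=rim-m;print('along',e@u,'lat',e@w,'dz',e[2])
print(proj('scene',rim))
P=np.array([proj('side',rim+.035*(np.cos(a)*w+np.sin(a)*np.array([0,0,1]))) for a in np.linspace(0,2*np.pi,90)]);print(P.max(0),P[P[:,0].argmax()],P.min(0))
P=np.array([proj('scene',rim+.035*(np.cos(a)*w+np.sin(a)*np.array([0,0,1]))) for a in np.linspace(0,2*np.pi,90)]);print('scene bbox',P.min(0),P.max(0))
```

```text
rim pred [0.54313171 0.00538539 0.1145756 ]
along -0.04567715868549635 lat -0.0018900055912337167 dz 0.014575596059184598
(np.float64(282.82662597338526), np.float64(208.30079090130027))
[301.15362447 224.92700785] [301.15362447 217.20561177] [281.80008818 196.72393783]
scene bbox [273.019498   197.85361327] [292.36292655 218.5069746 ]
```

```bash
python3 -c "
from h import *
print(go([.4757,-.0078,.1085],.211+np.pi/2),get_obs()['tool_pos'])"
```

```text
(array([-0.07,  0.19,  1.41]), array([-0.   , -0.002, -0.001])) [ 0.47539477 -0.00980405  0.1225756 ]
```

```bash
python3 -m jog '[[-0.1,0.2,0.5,0,0,0,255],[-0.1,0.2,1,0,0,0,255],[-0.1,0.2,1.4,0,0,0,255],[-0.1,0.2,1.4,0,0,0,255],[-0.1,0.2,1.4,0,0,0,255]]'
python3 -c "
from h import *
print(go([.5197,.0016,.1085],.211+np.pi/2),get_obs()['contact_force'])"
```

```text
t: 10.18
tool_pos: [0.4755, -0.0076, 0.1079]
tool_rot: [0.329, -3.121, 0.0]
contact_force: [-0.3, 0.7, -5.5]
opening: 0.0128
(array([-4.52, -0.02, -0.07]), array([ 0.   , -0.003, -0.001])) [-0.34157662  0.72413588 -5.519401  ]
```

```bash
python3 -m jog '[[-1,0,-0.05,0,0,0,255],[-2,0,-0.05,0,0,0,255],[-3,0,-0.05,0,0,0,255],[-4,0,-0.05,0,0,0,255],[-4.5,0,-0.05,0,0,0,255],[-4.5,0,-0.05,0,0,0,255]]'
python3 -m jog '[[-0.3,0,0,0,0,0,255],[-0.6,0,0,0,0,0,255],[-0.9,0,0,0,0,0,255],[-1.2,0,0,0,0,0,255],[-1.2,0,0,0,0,0,255]]'
python3 -c "
from h import *
print(go([.5637,.0110,.1085],.211+np.pi/2),get_obs()['wrist_torque'])"
```

```text
t: 10.68
tool_pos: [0.5204, 0.0018, 0.1086]
tool_rot: [0.33, -3.122, 0.001]
contact_force: [-0.2, -0.6, -4.7]
opening: 0.0127
t: 11.1
tool_pos: [0.5326, 0.0043, 0.1087]
tool_rot: [0.33, -3.122, 0.001]
contact_force: [-0.3, -1.3, -5.1]
opening: 0.0127
(array([-3.18,  0.  ,  0.01]), array([-0.   , -0.002, -0.001])) [-0.05757779  0.14381972  0.03731311]
```

No contact at 12 mm past the mouth, so I continue.

```bash
python3 -m jog '[[-0.4,0,0,0,0,0,255],[-0.8,0,0,0,0,0,255],[-1.2,0,0,0,0,0,255],[-1.6,0,0,0,0,0,255],[-2,0,0,0,0,0,255],[-2.4,0,0,0,0,0,255],[-2.8,0,0,0,0,0,255],[-2.8,0,0,0,0,0,255]]'
python3 -m jog '[[-0.15,0,0,0,0,0,255],[-0.3,0,0,0,0,0,255],[-0.45,0,0,0,0,0,255],[-0.45,0,0,0,0,0,255]]'
```

```text
t: 11.77
tool_pos: [0.5608, 0.0103, 0.1087]
tool_rot: [0.33, -3.123, 0.001]
contact_force: [0.7, -0.1, -5.2]
opening: 0.0128
t: 12.1
tool_pos: [0.5625, 0.0109, 0.1081]
tool_rot: [0.328, -3.115, 0.001]
contact_force: [-9.3, -1.5, -1.1]
opening: 0.0128
```

```bash
python3 -m jog '[[-0.3,0,0.05,0,0,0,255],[-0.6,0,0.1,0,0,0,255],[-0.6,0,0.1,0,0,0,255],[-0.6,0,0.1,0,0,0,255]]'
python3 -c "
from h import *
o=get_obs();print(o['contact_force'],o['wrist_torque'],o['tool_pos'])"
```

```text
t: 12.43
tool_pos: [0.5621, 0.0108, 0.1073]
tool_rot: [0.326, -3.099, 0.003]
contact_force: [-26.1, -4.9, 12.1]
opening: 0.0128
[-26.09482905  -4.91573462  12.10585939] [-0.78744804  3.63573425 -0.21968026] [0.56214666 0.01077696 0.10730198]
```

The cap stopped rigidly at the flange with 26 N and no advance, within about 1.5 mm of the predicted home position. I ease off and release.

```bash
python3 -m jog '[[0,0,0.02,0,0,0,255],[0,0,0.02,0,0,0,255],[0,0,0.02,0,0,0,255]]'
python3 -m jog '[[0,0,0,0,0,0,230],[0,0,0,0,0,0,200],[0,0,0,0,0,0,150],[0,0,0,0,0,0,100],[0,0,0,0,0,0,0],[0,0,0,0,0,0,0],[0,0,0,0,0,0,0],[0,0,0,0,0,0,0]]'
python3 -m jog '[[0,0,-2,0,0,0,0],[0,0,-4,0,0,0,0],[0,0,-7,0,0,0,0],[0,0,-10,0,0,0,0],[0,0,-10,0,0,0,0],[0,0,-10,0,0,0,0]]'
python3 - <<'E'
from h import *
c=calibration('wrist');import pickle;pickle.dump(c,open('w6.pkl','wb'))
for n in('side','scene','wrist'): snap(n,n+'6.png')
h=.211;u=np.array([np.cos(h),np.sin(h),0]);w=np.array([-u[1],u[0],0]);z=np.array([0,0,1.])
seat=np.array([.5874,.0168,.1])+.045*u
lug=seat-.067*u+z*(.1525-.1);wing=lug+.055*u+.06*w+.006*z
print('lug',lug,'wing',wing)
print(go(wing+[0,0,.1],h+np.pi/2), get_obs()['q'])
E
```

```text
t: 12.68
tool_pos: [0.5621, 0.0106, 0.1076]
tool_rot: [0.326, -3.099, 0.003]
contact_force: [-4.2, -0.7, 0.2]
opening: 0.0128
t: 13.35
tool_pos: [0.5622, 0.0106, 0.1077]
tool_rot: [0.326, -3.099, 0.003]
contact_force: [-0.2, -0.3, -0.4]
opening: 0.0854
t: 13.85
tool_pos: [0.5664, 0.0109, 0.2107]
tool_rot: [0.327, -3.104, 0.005]
contact_force: [-0.7, -1.0, 0.2]
opening: 0.0854
lug [0.56588792 0.01219237 0.1525    ] wing [0.60710186 0.08238077 0.1585    ]
(array([-5.56,  6.08, -5.39]), array([ 0.001, -0.028, -0.001])) [-0.10807859 -0.07464084  1.73061518 -0.00745696  1.51241055 -1.88796588]
```

```bash
python3 -m jog '[[-1.5,2,0,0,-0.014,0,60],[-3,4,0,0,-0.028,0,110],[-4.5,6,0,0,-0.028,0,110],[-5.6,6.1,1,0,-0.028,0,110],[-5.6,6.1,2.5,0,-0.028,0,110],[-5.6,6.1,4,0,-0.028,0,110],[-5.6,6.1,4,0,-0.028,0,110],[-5.6,6.1,4,0,-0.028,0,110]]' 40
python3 -c "
from h import *
print(go([.6071,.0824,.117],.211+np.pi/2),get_obs()['contact_force'],get_obs()['opening'])"
```

```text
t: 14.67
tool_pos: [0.6032, 0.0823, 0.1619]
tool_rot: [0.328, -3.119, -0.003]
contact_force: [-0.1, -0.1, 0.4]
opening: 0.0484
(array([-0.41, -0.08,  4.49]), array([ 0.002, -0.005, -0.001])) [-0.05669461 -0.08713277  0.36724041] 0.04842802438725337
```

```bash
python3 -m jog '[[-0.4,-0.1,0.6,0,0,0,110],[-0.4,-0.1,1.4,0,0,0,110],[-0.4,-0.1,2.2,0,0,0,110],[-0.4,-0.1,3,0,0,0,110],[-0.4,-0.1,3.8,0,0,0,110],[-0.4,-0.1,4.5,0,0,0,110],[-0.4,-0.1,4.5,0,0,0,110]]'
python3 -m jog '[[0,0,0,0,0,0,150],[0,0,0,0,0,0,180],[0,0,0,0,0,0,210],[0,0,0,0,0,0,255],[0,0,0,0,0,0,255],[0,0,0,0,0,0,255],[0,0,0,0,0,0,255],[0,0,0,0,0,0,255]]' 40
python3 -c "
from h import *
o=get_obs();print(go([.6071,.0824,.117],.211+np.pi/2),o['contact_force'],o['wrist_torque'],o['opening'])"
```

```text
t: 15.25
tool_pos: [0.6057, 0.0822, 0.1144]
tool_rot: [0.328, -3.116, -0.003]
contact_force: [-0.5, -0.5, -0.9]
opening: 0.0487
t: 15.92
tool_pos: [0.6061, 0.0821, 0.1151]
tool_rot: [0.328, -3.117, -0.003]
contact_force: [0.5, -1.3, 1.9]
opening: 0.0092
(array([-0.1 ,  0.01, -0.19]), array([ 0.003, -0.007, -0.001])) [ 0.45326881 -1.32293826  1.88743926] [-0.17013921  0.11534253 -0.05542483] 0.009201854624141633
```

```bash
python3 -m jog '[[0,0,0,0,0,0.08,255],[0,0,0,0,0,0.17,255],[0,0,0,0,0,0.26,255],[0,0,0,0,0,0.35,255],[0,0,0,0,0,0.44,255],[0,0,0,0,0,0.53,255],[0,0,0,0,0,0.6,255],[0,0,0,0,0,0.6,255]]'
python3 -c "
from h import *
o=get_obs();print(go([.6061,.0821,.1151],.211+np.pi/2),o['contact_force'],o['wrist_torque'],o['opening'],o['q'])"
```

```text
t: 16.58
tool_pos: [0.6061, 0.0818, 0.1149]
tool_rot: [-0.61, -3.074, 0.001]
contact_force: [-1.3, -0.7, -0.1]
opening: 0.0095
(array([ 0.01,  0.03, -0.02]), array([-0.   , -0.008, -0.603])) [-1.31060951 -0.67822167 -0.05778721] [-0.28049792  0.03292629 -0.08533839] 0.009487216751173515 [ 1.21843086e-02  9.31503189e-02  1.71715263e+00  7.73708582e-04
  1.33910496e+00 -1.16723918e+00]
```

Turning freely with about 0.08 N m about z. I go on toward the stop.

```bash
python3 -m jog '[[0,0,0,0,0,0.08,255],[0,0,0,0,0,0.17,255],[0,0,0,0,0,0.26,255],[0,0,0,0,0,0.35,255],[0,0,0,0,0,0.44,255],[0,0,0,0,0,0.53,255],[0,0,0,0,0,0.6,255],[0,0,0,0,0,0.6,255]]'
python3 -c "
from h import *
o=get_obs();print(go([.6061,.0821,.1151],.211+np.pi/2),o['contact_force'],o['wrist_torque'])"
python3 -m jog '[[0,0,0,0,0,0.06,255],[0,0,0,0,0,0.12,255],[0,0,0,0,0,0.18,255],[0,0,0,0,0,0.23,255],[0,0,0,0,0,0.23,255],[0,0,0,0,0,0.23,255]]'
python3 -c "
from h import *
o=get_obs();print(go([.6061,.0821,.1151],.211+np.pi/2),o['contact_force'],o['wrist_torque'],o['opening'])"
```

```text
t: 17.25
tool_pos: [0.6061, 0.082, 0.1149]
tool_rot: [-1.49, -2.757, 0.004]
contact_force: [0.1, -0.3, 0.7]
opening: 0.0095
(array([ 0.  ,  0.01, -0.02]), array([-0.002, -0.008, -1.202])) [ 0.06612687 -0.29169998  0.74944326] [ 0.00615724 -0.01359747 -0.04240177]
t: 17.75
tool_pos: [0.606, 0.082, 0.1148]
tool_rot: [-1.793, -2.571, 0.006]
contact_force: [-0.2, -0.8, 0.0]
opening: 0.0093
(array([ 0.01,  0.01, -0.03]), array([-0.003, -0.008, -1.429])) [-0.21798494 -0.81091164  0.02233971] [-0.06745656 -0.09341955  0.13117246] 0.00933084607569568
```

```bash
python3 -m jog '[[0,0,0,0,0,0.04,255],[0,0,0,0,0,0.08,255],[0,0,0,0,0,0.08,255],[0,0,0,0,0,0.08,255]]'
python3 - <<'E'
from h import *
import time
o=get_obs();print(go([.6061,.0821,.1151],.211+np.pi/2),o['contact_force'],o['wrist_torque'],o['effort'].round(2))
for n in('scene','side','wrist'): snap(n,n+'7.png')
E
```

```text
t: 18.08
tool_pos: [0.6074, 0.0818, 0.115]
tool_rot: [-1.891, -2.504, 0.004]
contact_force: [4.8, -1.0, -3.1]
opening: 0.0093
(array([ 0.07, -0.12, -0.01]), array([-0.002, -0.004, -1.505])) [ 4.76916127 -1.00438554 -3.11325777] [-0.2206053  -1.11707486  0.57292381] [  0.62 -40.28 -33.91   0.52   1.64   0.57]
```

The torque rises to 0.57 N m at about 1.4 to 1.5 rad, so the screw is at its stop. I release and lift.

```bash
python3 -m jog '[[0,0,0,0,0,-0.02,255],[0,0,0,0,0,-0.02,220],[0,0,0,0,0,-0.02,180],[0,0,0,0,0,-0.02,140],[0,0,0,0,0,-0.02,110],[0,0,0,0,0,-0.02,110],[0,0,0,0,0,-0.02,110],[0,0,0,0,0,-0.02,110]]'
python3 -m jog '[[0,0,-1,0,0,0,110],[0,0,-2.5,0,0,0,110],[0,0,-4.5,0,0,0,110],[0,0,-7,0,0,0,110],[0,0,-10,0,0,0,110],[0,0,-10,0,0,0,110],[0,0,-10,0,0,0,110]]'
python3 - <<'E'
from h import *
print(get_obs()['q'],get_obs()['tool_pos'])
S3=lambda a,b:(140+a/5-.5,212+b/5-.5)
D3=lambda a,b:(275+a/3.5-.5,287+b/3.5-.5)
# tester yaw from rails/edges
print('tab top',atz('scene',*S3(133,44),.119),atz('side',*D3(207,97),.119))
# tab left/right top corners side
a=atz('side',*D3(177,101),.119);b=atz('side',*D3(238,93),.119);d=b-a;print('tab x dir yaw',np.arctan2(d[1],d[0]),np.linalg.norm(d))
for s in(1,-1): pass
E=[(35,70),(350,30),(365,213),(18,262)];P=[atz('scene',*S3(*e),.05) for e in E]
for i,j,k in((0,1,'y'),(3,2,'y'),(0,3,'x'),(1,2,'x')):
    d=P[j]-P[i];print(k,np.arctan2(d[1],d[0])-(np.pi/2 if k=='y' else 0),np.linalg.norm(d))
# plate near edge in side
a=atz('side',*D3(155,260),.076);b=atz('side',*D3(318,233),.076);d=b-a;print('plate edge yaw',np.arctan2(d[1],d[0]),np.linalg.norm(d),(a+b)/2)
E
```

```text
t: 18.9
tool_pos: [0.6073, 0.0818, 0.115]
tool_rot: [-1.866, -2.523, 0.004]
contact_force: [0.1, -0.3, 1.0]
opening: 0.0487
t: 19.48
tool_pos: [0.6095, 0.0818, 0.2191]
tool_rot: [1.867, 2.525, 0.003]
contact_force: [0.3, -1.0, -1.0]
opening: 0.0485
[ 1.21240636e-02  1.75856669e-02  1.61840460e+00  6.09190895e-04
  1.50362531e+00 -2.85313971e-01] [0.60953401 0.08178428 0.21910441]
tab top [ 0.44973064 -0.30385917  0.119     ] [ 0.45735615 -0.30514065  0.119     ]
tab x dir yaw -0.2968660686680792 0.030089903021758402
y -0.2734717505031987 0.1835070622213248
y -0.27113141940015595 0.18454674232530133
x -0.2765312886749188 0.1432565966599762
x -0.2692646654732605 0.14282529004828262
plate edge yaw -0.28009747908063043 0.07887710370950167 [ 0.44511197 -0.35630877  0.076     ]
```

```bash
python3 -c "
from h import *
print(go([.394,-.289,.22],-.273+np.pi/2))"
```

```text
(array([-29.13, -31.47,  -0.16]), array([ 0.002,  0.001, -1.   ]))
```

```bash
python3 -m jog '[[-2,-2.2,0,0,0,-0.08,110],[-4.6,-5,0,0,0,-0.18,110],[-7.2,-7.8,0,0,0,-0.28,110],[-9.8,-10.6,0,0,0,-0.38,110],[-12.4,-13.4,0,0,0,-0.48,110],[-15,-16.2,0,0,0,-0.58,110],[-17.6,-19,0,0,0,-0.68,110],[-20.2,-21.8,0,0,0,-0.78,110]]'
python3 -c "
from h import *
print(go([.394,-.289,.22],-.273+np.pi/2))"
```

```text
t: 20.15
tool_pos: [0.4585, -0.1761, 0.2176]
tool_rot: [0.759, 3.048, 0.002]
contact_force: [-0.1, -0.6, -0.3]
opening: 0.0487
(array([  0.41, -13.  ,  -0.26]), array([ 0.002,  0.   , -0.215]))
```

```bash
python3 -m jog '[[0.1,-3.5,0,0,0,-0.08,110],[0.2,-7,0,0,0,-0.16,110],[0.4,-10.5,-0.2,0,0,-0.21,110],[0.4,-13,-0.2,0,0,-0.215,110],[0.4,-13,-0.2,0,0,-0.215,110],[0.4,-13,-0.2,0,0,-0.215,110],[0.4,-13,-0.2,0,0,-0.215,110]]'
python3 - <<'E'
from h import *
import pickle
pickle.dump(calibration('wrist'),open('w8.pkl','wb'))
for n in('wrist','scene','side'): snap(n,n+'8.png')
for n in('scene','side'): cv2.imwrite(f'pics/b_{n}8.png',cv2.convertScaleAbs(cv2.imread(f'pics/raw_{n}8.png'),alpha=1.2,beta=10))
cells('pics/m8.png',[('pics/raw_wrist8.png',195,100,2.65)],W=400,H=600)
cells('pics/m8b.png',[('pics/b_scene8.png',260,170,5.0),('pics/b_side8.png',265,150,4.4)],cols=1)
cv2.imwrite('pics/m8.png',np.hstack([cv2.imread('pics/m8.png'),cv2.imread('pics/m8b.png')]))
E
```

```text
t: 20.73
tool_pos: [0.3939, -0.2884, 0.2186]
tool_rot: [-0.428, -3.112, -0.004]
contact_force: [0.3, -0.0, 0.1]
opening: 0.0486
```

View pics/m8.png

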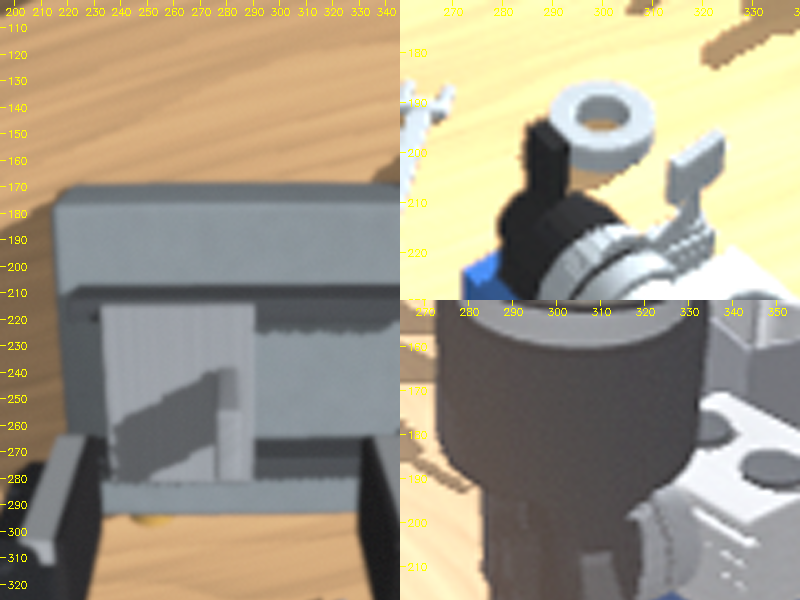

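The picture shows the cap home against the flange with its wing turned crosswise. The tab's top face is centred at wrist (280.7,267.4). The catch plate spans u 232.6 to 290.7, with its back edge at v 213.8.

Run:
```python
from h import *
import pickle
c=pickle.load(open('w8.pkl','rb'));q=lambda a,b:(195+a/2.65-.5,100+b/2.65-.5)
t=atz('wrist',*q(228.5,445),.119,c);print('tab',t)
f=[atz('wrist',*q(*e),.119,c) for e in((217,410),(240,410),(217,480),(240,480))];print('len',np.linalg.norm(f[2]-f[0]),'wid',np.linalg.norm(f[1]-f[0]))
a=atz('wrist',*q(101,303),.076,c);b=atz('wrist',*q(255,303),.076,c);e=atz('wrist',*q(113,483),.076,c)
print('plate',np.linalg.norm(b-a),np.linalg.norm(e-a),'yaw',np.arctan2(*(b-a)[[1,0]])-np.pi/2, (b+e)/2)
print('tri',tri(ray('wrist',*q(228.5,445),c),ray('side',275+207/3.5-.5,287+97/3.5-.5),ray('scene',166.1,220.3)))
y=np.array([.27,.963,0]);print('button',t-.02*y)
```

```text
tab [ 0.45754695 -0.3056323   0.119     ]
len 0.02867398887469952 wid 0.008078721733861169
plate 0.05999298049338212 0.08125006950984573 yaw -0.27380935700880316 [ 0.45390123 -0.32483013  0.076     ]
tri (array([ 0.45527809, -0.30545468,  0.12275926]), [0.00047094015356904527, 0.0019832730056204436, 0.0017199209792118147])
button [ 0.45214695 -0.3248923   0.119     ]
```

```bash
python3 -c "
from h import *
print(go([.4575,-.3055,.10],-.273+np.pi/2))"
```

```text
(array([-6.55, -0.02, 11.9 ]), array([ 0.002, -0.   ,  0.002]))
```

```bash
python3 -m jog '[[-2,0,0,0,0,0,110],[-4.5,0,1,0,0,0,110],[-6.5,0,3,0,0,0,110],[-6.5,0,6,0,0,0,110],[-6.5,0,9,0,0,0,110],[-6.5,0,11.5,0,0,0,110],[-6.5,0,11.9,0,0,0,110],[-6.5,0,11.9,0,0,0,110]]'
python3 -c "
from h import *
print(go([.4575,-.3055,.062],-.273+np.pi/2),get_obs()['contact_force'])"
```

```text
t: 21.55
tool_pos: [0.4563, -0.3033, 0.0978]
tool_rot: [-0.422, -3.109, -0.007]
contact_force: [0.5, -0.0, 0.4]
opening: 0.0488
(array([-0.2 , -0.2 ,  3.58]), array([ 0.004, -0.005,  0.003])) [ 0.4800399  -0.01018338  0.39013591]
```

```bash
python3 -m jog '[[-0.2,-0.2,0.7,0,0,0,110],[-0.2,-0.2,1.4,0,0,0,110],[-0.2,-0.2,2.1,0,0,0,110],[-0.2,-0.2,2.8,0,0,0,110],[-0.2,-0.2,3.5,0,0,0,110],[-0.2,-0.2,3.5,0,0,0,110]]'
python3 -m jog '[[0,0,0,0,0,0,150],[0,0,0,0,0,0,180],[0,0,0,0,0,0,210],[0,0,0,0,0,0,255],[0,0,0,0,0,0,255],[0,0,0,0,0,0,255],[0,0,0,0,0,0,255]]' 40
python3 -c "
from h import *
print(go([.4575,-.3055,.062],-.273+np.pi/2),get_obs()['contact_force'])"
```

```text
t: 22.05
tool_pos: [0.4566, -0.3048, 0.061]
tool_rot: [-0.422, -3.107, -0.01]
contact_force: [-1.1, 0.7, -0.8]
opening: 0.0486
t: 22.63
tool_pos: [0.4568, -0.3052, 0.0615]
tool_rot: [-0.422, -3.107, -0.009]
contact_force: [-0.6, -0.3, 1.2]
opening: 0.0092
(array([-0.08, -0.01, -0.05]), array([ 0.005, -0.007,  0.003])) [-0.56058265 -0.25456743  1.20364472]
```

```bash
python3 -m jog '[[0,0.6,0,0,0,0,255],[0,1.4,0,0,0,0,255],[0,2.3,0,0,0,0,255],[0,3.2,0,0,0,0,255],[0,4.1,0,0,0,0,255],[0,5,0,0,0,0,255],[0,5.8,0,0,0,0,255],[0,5.8,0,0,0,0,255]]'
python3 -m jog '[[0,0.3,0,0,0,0,255],[0,0.6,0,0,0,0,255],[0,0.9,0,0,0,0,255],[0,1.2,0,0,0,0,255],[0,1.2,0,0,0,0,255]]'
python3 -c "
from h import *
o=get_obs();print(o['contact_force'],np.linalg.norm(np.array(o['tool_pos'])[:2]-[.4568,-.3052]),o['opening'])"
```

```text
t: 23.3
tool_pos: [0.4727, -0.2471, 0.0616]
tool_rot: [-0.42, -3.108, -0.012]
contact_force: [1.1, 1.6, -1.6]
opening: 0.0095
t: 23.72
tool_pos: [0.4728, -0.2471, 0.0614]
tool_rot: [-0.419, -3.105, 0.028]
contact_force: [-10.0, -41.8, -14.2]
opening: 0.0092
[ -9.98460419 -41.75525866 -14.16925518] 0.060306194363627774 0.009190122434789779
```

```bash
python3 -m jog '[[0,0,0,0,0,0,255],[0,0,0,0,0,0,255]]'
cat > prof.py <<'E'
from h import *
import pickle,sys
def prof(name,f,c,xo,z=.076,ys=np.arange(-.05,.13,.003)):
    im=cv2.imread(f).astype(int);x=np.array([.963,-.27,0]);y=np.array([.27,.963,0]);b=np.array([.4530,-.3248,z])
    out=[]
    for s in ys:
        u,v=proj(name,b+xo*x+s*y,c);u,v=int(round(u)),int(round(v))
        out.append((int(s*1000),im[v,u].tolist() if 0<=u<560 and 0<=v<420 else None))
    return out
E
python3 - <<'E'
from prof import *
c=calibration('wrist');snap('wrist','wrist9.png');snap('side','side9.png');snap('scene','scene9.png')
w8=pickle.load(open('w8.pkl','rb'));o=get_obs();print(o['tool_pos'],o['contact_force'])
for xo in(-.02,):
    A=prof('wrist','pics/raw_wrist8.png',w8,xo);B=prof('wrist','pics/raw_wrist9.png',c,xo)
    S0=prof('side','pics/raw_side8.png',None,xo);S1=prof('side','pics/raw_side9.png',None,xo)
    C0=prof('scene','pics/raw_scene8.png',None,.02);C1=prof('scene','pics/raw_scene9.png',None,.02)
    for r in zip(A,B,S0,S1,C0,C1): print(r[0][0],*[q[1] for q in r])
E
```

```text
t: 23.88
tool_pos: [0.4725, -0.248, 0.0615]
tool_rot: [-0.423, -3.105, 0.026]
contact_force: [0.8, -2.2, -0.4]
opening: 0.0091
[ 0.47262377 -0.2477248   0.06143628] [-0.73092931 -7.71812912 -2.26471737]
-50 [78, 104, 127] [82, 110, 135] [104, 101, 97] [172, 165, 157] [81, 111, 136] [82, 113, 138]
-47 [85, 87, 89] [80, 106, 131] [103, 99, 96] [98, 96, 93] [90, 100, 106] [91, 101, 108]
-44 [90, 86, 81] [81, 107, 131] [103, 100, 97] [102, 99, 96] [99, 97, 89] [176, 169, 154]
-40 [92, 87, 82] [81, 108, 133] [95, 91, 90] [98, 93, 93] [100, 96, 87] [184, 176, 160]
-37 [91, 88, 82] [82, 109, 134] [96, 92, 92] [97, 93, 94] [102, 97, 87] [186, 177, 160]
-34 [91, 88, 82] [82, 109, 134] [92, 88, 89] [109, 104, 104] [102, 98, 87] [187, 179, 161]
-31 [95, 92, 87] [121, 122, 121] [127, 123, 121] [147, 139, 136] [167, 160, 150] [138, 132, 120]
-28 [147, 141, 137] [163, 156, 146] [180, 175, 171] [151, 143, 141] [125, 121, 114] [108, 103, 94]
-25 [170, 164, 159] [165, 158, 148] [181, 175, 172] [152, 144, 142] [111, 106, 101] [93, 89, 83]
-22 [168, 161, 156] [167, 160, 149] [180, 173, 169] [140, 133, 
[... 4230 characters left out ...]

109 [158, 152, 141] [172, 165, 154] [172, 186, 198] [174, 188, 200] [188, 178, 162] [190, 181, 165]
112 [159, 152, 142] [173, 165, 154] [150, 190, 220] [153, 193, 222] [187, 178, 161] [189, 181, 164]
115 [159, 152, 143] [173, 166, 155] [149, 184, 213] [151, 186, 215] [185, 176, 160] [188, 179, 162]
118 [158, 152, 142] [171, 165, 153] [143, 179, 207] [145, 181, 210] [186, 178, 160] [189, 180, 163]
121 [158, 152, 142] [170, 163, 153] [144, 179, 208] [145, 182, 211] [187, 178, 161] [189, 181, 163]
124 [161, 158, 151] [170, 164, 153] [142, 177, 205] [145, 180, 208] [189, 181, 164] [192, 184, 166]
127 [137, 178, 215] [183, 183, 181] [145, 181, 208] [146, 183, 210] [187, 178, 161] [190, 180, 163]
```

All three views show the catch moved 60 mm and then stuck, 5 mm short of 65. The +y finger may be fouling something. I let go and push the tab from its -y side with the jaws shut, checking whether it goes further.

```bash
python3 -m jog '[[0,0,0,0,0,0,180],[0,0,0,0,0,0,110],[0,0,0,0,0,0,110],[0,0,0,0,0,0,110],[0,0,-1.5,0,0,0,110],[0,0,-3.5,0,0,0,110],[0,0,-5.5,0,0,0,110],[0,0,-5.5,0,0,0,110]]'
python3 - <<'E'
from h import *
print(go([.4725-.0085,-.2471-.030,.115],-.273+np.pi/2))
print('knob',[atz('scene',203,246.5,z).round(3) for z in(.05,.07)],[atz('side',340,299,z).round(3) for z in(.05,.07)],tri(ray('scene',203,246.5),ray('side',340,299)))
E
```

```text
t: 24.7
tool_pos: [0.4759, -0.2479, 0.1213]
tool_rot: [-0.419, -3.112, 0.035]
contact_force: [0.4, 0.2, 1.3]
opening: 0.0484
(array([ 0.37, -3.11,  0.7 ]), array([-0.022,  0.002,  0.005]))
knob [array([ 0.523, -0.233,  0.05 ]), array([ 0.541, -0.236,  0.07 ])] [array([ 0.529, -0.229,  0.05 ]), array([ 0.517, -0.244,  0.07 ])] (array([ 0.52665833, -0.2329223 ,  0.05433873]), [0.0004461026487368466, 0.00044610264873680693])
```

```bash
python3 -m jog '[[0.2,-1.5,0,-0.022,0,0,180],[0.4,-3.1,0,-0.022,0,0,255],[0.4,-3.1,0,-0.022,0,0,255],[0.4,-3.1,0,-0.022,0,0,255],[0.4,-3.1,0,-0.022,0,0,255],[0.4,-3.1,0,-0.022,0,0,255],[0.4,-3.1,0,-0.022,0,0,255]]'
python3 -m jog '[[0,0,1,0,0,0,255],[0,0,2,0,0,0,255],[0,0,3.5,0,0,0,255],[0,0,5,0,0,0,255],[0,0,5.5,0,0,0,255],[0,0,5.5,0,0,0,255]]'
python3 -m jog '[[0,0.3,0,0,0,0,255],[0,0.6,0,0,0,0,255],[0,0.9,0,0,0,0,255],[0,0.9,0,0,0,0,255]]'
python3 -m jog '[[0,0.15,0,0,0,0,255],[0,0.3,0,0,0,0,255],[0,0.3,0,0,0,0,255]]'
```

```text
t: 25.28
tool_pos: [0.4639, -0.2759, 0.1215]
tool_rot: [0.418, 3.112, 0.0]
contact_force: [0.9, -0.5, 0.6]
opening: -0.0002
t: 25.78
tool_pos: [0.4623, -0.2745, 0.0635]
tool_rot: [-0.417, -3.11, -0.004]
contact_force: [-0.5, -0.0, 0.1]
opening: -0.0001
t: 26.12
tool_pos: [0.4653, -0.2655, 0.0643]
tool_rot: [-0.416, -3.112, -0.004]
contact_force: [0.5, -0.4, -0.8]
opening: -0.0001
t: 26.37
tool_pos: [0.4659, -0.2646, 0.0649]
tool_rot: [-0.416, -3.112, 0.004]
contact_force: [-1.6, -7.0, -2.7]
opening: 0.0001
```

```bash
python3 -m jog '[[0,0.2,0,0,0,0,255],[0,0.4,0,0,0,0,255],[0,0.4,0,0,0,0,255]]'
python3 -m jog '[[0,0.35,0,0,0,0,255],[0,0.7,0,0,0,0,255],[0,0.7,0,0,0,0,255]]'
```

```text
t: 26.62
tool_pos: [0.4659, -0.2649, 0.0651]
tool_rot: [-0.415, -3.112, 0.019]
contact_force: [-3.9, -13.8, -5.8]
opening: 0.0001
t: 26.87
tool_pos: [0.4659, -0.2652, 0.0653]
tool_rot: [-0.414, -3.11, 0.045]
contact_force: [-6.1, -24.6, -8.4]
opening: -0.0001
```

Both pushes stop at the same place. To tell a true end stop from a jam, I measure the uncovered button: with the catch fully open, the tab must stand 85 mm along +y from it.

```bash
python3 -m jog '[[0,-1,0,0,0,0,255],[0,-1,-2,0,0,0,255],[0,-1,-5,0,0,0,255],[0,-1,-8,0,0,0,255],[2,-1,-10,0,0,0,255],[5,-1,-10,0,0,0,255],[6,-1,-10,0,0,0,255],[6,-1,-10,0,0,0,255]]'
python3 - <<'E'
from prof import *
c=calibration('wrist');pickle.dump(c,open('w10.pkl','wb'))
x=np.array([.963,-.27,0]);y=np.array([.27,.963,0])
snap('wrist','wrist10.png');snap('side','side10.png');snap('scene','scene10.png')
for n,cc in(('wrist',c),('side',None),('scene',None)):
    g=cv2.imread(f'pics/raw_{n}10.png').max(2); X=np.array([.453,-.3248,.068]);u,v=map(int,proj(n,X,cc))
    r=22;m=(g[v-r:v+r,u-r:u+r]<60).astype(np.uint8)
    k,l,s,ce=cv2.connectedComponentsWithStats(m)
    for i in range(1,k):
        if s[i][4]>60:
            p=atz(n,u-r+ce[i][0],v-r+ce[i][1],.068,cc);e=p-X;print(n,s[i].tolist(),p.round(4),'dx,dy mm',(e@x*1e3).round(1),(e@y*1e3).round(1))
    print(n,(u,v));print('\n'.join(''.join('#' if q<60 else '+' if q<115 else '.' for q in row) for row in g[v-r:v+r:2,u-r-10:u+r+10]))
o=get_obs();print(o['tool_pos'])
E
```

```text
t: 27.53
tool_pos: [0.4051, -0.2561, 0.1666]
tool_rot: [-0.415, -3.112, 0.047]
contact_force: [0.2, -0.3, 0.8]
opening: 0.0003
wrist [2, 7, 34, 32, 850] [ 0.4523 -0.3289  0.068 ] dx,dy mm 0.4 -4.1
wrist (227, 264)
.............+++++.........................++++++++++++++++++++.
.........++++++...............................+++++++++++++++++.
......+++++++..................................++++++++++++++++.
....+++++++...........++++++++++++...............++++++++++++++.
..++++++++.........++#############++++...........++++++++++++++.
.+++++++........+++###################+++.........+++++++++++++.
.+++++++.....+++#########################+++......++++++++++++++
++++++++..++++#############################++......+++++++++++++
++++++++++++++##############################++......++++++++++++
+++++++++++++################################++...++++++++++++++
++++++++++++#################################++...++++++++++++++
++++++++++++##################################+....+++++++++++++
++++++++++++##################################+....+++++++++++++
++++++++++++#############################
[... 2988 characters left out ...]
++++++++....
................+..+...++############+.++++..+++++++++++........
......................+++###########+..++++..++++++++...........
..............+......++++++######+....+++++..++++...............
..............+.....+++++++++......++++++++..+++.++++++++#######
...................+++++++++++++++++++++++######################
................+++++++++++++++++#########################++++++
...............+++#########################+++++++++++++++++++++
................+############+++++++++++++++++++++++++++++++....
..............+++++++++++++++++++++++++++++++++.................
.............++++++++++++++++........+..........................
[ 0.40652656 -0.25654322  0.16579117]
```

The button's centre is at about (.4524,-.3288). From there the tab is now about 84 mm along +y, so the catch is at its 65 mm stop; it must have started about 4 mm ajar. Now I press the button.

```bash
python3 -c "
from h import *
print(go([.4524,-.3288,.10],-.273+np.pi/2))"
```

```text
(array([-6.31, -5.58,  6.75]), array([-0.029,  0.001,  0.008]))
```

```bash
python3 -m jog '[[-2,-2,0,-0.029,0,0.008,255],[-4.5,-4,0,-0.029,0,0.008,255],[-6.3,-5.6,0,-0.029,0,0.008,255],[-6.3,-5.6,2,-0.029,0,0.008,255],[-6.3,-5.6,4.5,-0.029,0,0.008,255],[-6.3,-5.6,6.7,-0.029,0,0.008,255],[-6.3,-5.6,6.7,-0.029,0,0.008,255]]'
python3 -c "
from h import *
print(go([.4524,-.3288,.05],-.273+np.pi/2))"
```

```text
t: 28.27
tool_pos: [0.4501, -0.3266, 0.0943]
tool_rot: [-0.426, -3.105, -0.01]
contact_force: [0.3, 0.0, -1.7]
opening: -0.0001
(array([-0.32, -0.17,  4.43]), array([ 0.005, -0.008,  0.   ]))
```

```bash
python3 -m jog '[[-0.3,-0.2,1,0,0,0,255],[-0.3,-0.2,2,0,0,0,255],[-0.3,-0.2,3.3,0,0,0,255],[-0.3,-0.2,4.4,0,0,0,255],[-0.3,-0.2,4.4,0,0,0,255],[-0.3,-0.2,4.4,0,0,0,255]]'
python3 -m jog '[[0,0,0.3,0,0,0,255],[0,0,0.6,0,0,0,255],[0,0,0.6,0,0,0,255],[0,0,0.6,0,0,0,255]]'
python3 -m jog '[[0,0,0.3,0,0,0,255],[0,0,0.5,0,0,0,255],[0,0,0.5,0,0,0,255],[0,0,0.5,0,0,0,255]]'
```

```text
t: 28.77
tool_pos: [0.4518, -0.3285, 0.0496]
tool_rot: [-0.425, -3.104, -0.011]
contact_force: [-0.8, -0.4, 0.3]
opening: -0.0003
t: 29.1
tool_pos: [0.4518, -0.3286, 0.0438]
tool_rot: [-0.426, -3.105, -0.011]
contact_force: [0.6, 1.0, -1.2]
opening: 0.0001
t: 29.43
tool_pos: [0.4522, -0.329, 0.0395]
tool_rot: [-0.426, -3.106, -0.009]
contact_force: [0.2, -1.3, 2.1]
opening: -0.0
```

Contact begins near TCP z 0.040, as predicted, so I press on.

```bash
python3 -m jog '[[0,0,0.2,0,0,0,255],[0,0,0.4,0,0,0,255],[0,0,0.5,0,0,0,255],[0,0,0.5,0,0,0,255]]'
python3 -m jog '[[0,0,0.2,0,0,0,255],[0,0,0.4,0,0,0,255],[0,0,0.4,0,0,0,255],[0,0,0.4,0,0,0,255]]'
```

```text
t: 29.77
tool_pos: [0.4524, -0.3291, 0.0355]
tool_rot: [-0.426, -3.105, -0.009]
contact_force: [-2.2, 1.7, 8.1]
opening: 0.0001
t: 30.1
tool_pos: [0.4524, -0.3292, 0.0352]
tool_rot: [-0.425, -3.104, -0.01]
contact_force: [-7.7, 7.0, 23.4]
opening: -0.0001
```

The button bottomed out: 23 N and no further travel. I retract and check that the cap, wing and catch are unchanged.

```bash
python3 -m jog '[[0,0,0,0,0,0,255],[0,0,-1,0,0,0,255],[0,0,-3,0,0,0,255],[0,0,-6,0,0,0,255],[0,0,-10,0,0,0,255],[0,0,-14,0,0,0,255],[4,0,-16,0,0,0,255],[6,0,-16,0,0,0,255]]'
python3 -m jog '[[0,0,0,0,0,0,255],[0,0,0,0,0,0,255],[0,0,0,0,0,0,255]]'
python3 - <<'E'
from prof import *
for n in('side','scene'): snap(n,n+'11.png')
S=prof('side','pics/raw_side11.png',None,-.02);C=prof('scene','pics/raw_scene11.png',None,.02)
print('side plate edges',[s for (s,a) in S if a and a[0]>178]);print('scene',[s for (s,a) in C if a and 24<s<92 and a[0]>190])
for n,(x0,y0,x1,y1) in(('scene',(275,185,360,232)),):
    A=cv2.imread('pics/raw_scene8.png').astype(int);B=cv2.imread('pics/raw_scene11.png').astype(int)
    d=abs(A-B).max(2)[y0:y1,x0:x1];print('cap diff vs t=20.7',d.mean(),(d>40).sum())
A=cv2.imread('pics/raw_scene11.png').astype(int);B=cv2.imread('pics/raw_s1.png').astype(int);d=(abs(A-B).max(2)>60).astype(np.uint8)
k,l,s,c=cv2.connectedComponentsWithStats(d);print([(s[i].tolist()) for i in range(1,k) if s[i][4]>25])
o=get_obs();print(o['contact_force'],o['tool_pos'],o['t'])
E
```

```text
t: 30.77
tool_pos: [0.3968, -0.316, 0.2016]
tool_rot: [-0.424, -3.11, -0.002]
contact_force: [0.3, -0.7, 0.5]
opening: -0.0001
t: 31.02
tool_pos: [0.397, -0.316, 0.2013]
tool_rot: [-0.425, -3.111, -0.002]
contact_force: [0.7, -0.1, -0.1]
opening: -0.0001
side plate edges [31, 34, 37, 40, 43, 46, 49, 52, 55, 58, 61, 64, 67, 70, 73, 76, 79, 82, 85, 88, 91]
scene [31, 79, 82, 85, 88, 91]
cap diff vs t=20.7 1.3624530663329162 0
[[79, 0, 124, 122, 4992], [332, 0, 88, 77, 2302], [253, 21, 28, 28, 315], [209, 32, 27, 38, 287], [201, 50, 9, 11, 64], [253, 57, 25, 12, 202], [232, 74, 49, 18, 285], [183, 76, 44, 25, 288], [229, 89, 55, 30, 1023], [0, 117, 190, 119, 4968], [314, 158, 64, 52, 1373], [124, 162, 204, 74, 5406], [121, 193, 30, 7, 92], [54, 202, 88, 22, 704], [151, 222, 44, 25, 511], [0, 231, 120, 81, 2834], [174, 233, 21, 10, 100], [145, 238, 6, 9, 37], [227, 254, 37, 33, 425], [126, 261, 4, 17, 30]]
[-0.7740828  -0.73565856  0.50179987] [ 0.39703933 -0.31579965  0.20057011] 31.1167
```

```bash
python3 -c "
from station import *
print(finish_job())"
```

```text
the job is handed in; nothing more can be done
None
```

The job is handed in at about 31 s of simulated time: the cap is fitted and clamped, the catch is open, and the start button has been pressed.

**What I did**
- **Cap:** I pushed the black cap onto the stub until it stopped hard. It held 26 N without advancing, within about 1–1.5 mm of the predicted home position.
- **Clamp:** I turned the screw clockwise about 1.4–1.5 rad. The wrist torque rose from about 0.1 to 0.57 N m, so I took it to be at its stop. The shoe travel could not be read.
- **Catch:** I slid the catch to its hard stop.
- **Button:** I pressed it until it bottomed, with 23 N on the tool and no further travel.

**Last checks**
- The cap and wing look unchanged in the scene camera since just after clamping.
- The catch plate is still at the open end, and nothing was touching the robot.
- I did not check each bystander separately. The before/after picture differences looked like the arm, its shadows and the parts I moved, though one patch near the pulley I only assumed was shadow.

**What disagreed or failed**
- **First grasp:** it closed on nothing. The real fingertips sit about 28 mm behind the reported TCP, not 8 mm ahead of it as stated. I corrected for this and regripped.
- **Catch travel:** I measured 60 mm of travel instead of 65. A second push of 25 N moved it no further, and the uncovered button lies about 84 mm from the tab, against 85 mm when fully open. I concluded it started about 4 mm ajar and is now fully open.
- **Force on the catch:** the wrist force briefly reached about 45 N when the catch hit its stop, through the fingers gripping the tab rather than the gripper's body.

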